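Right the card rack and stand the card case in it

TASK

The walnut card rack is standing on its head. Turn it right way up by rolling it over its edges on the desk, a quarter turn at a time: let it rest on its side in between, keep it low rather than lifting it away, and lower it gently so that it never falls over. Then take the silver card case off the book and stand it on edge in the rack's wide slot, right down to the bottom, and leave the other things where they are.

Things in the scene. Friction and masses are not known exactly. Their poses are not given: they have to be found in the camera images.
- rack_mid (a point): Centre of the card rack, a dark wooden block: 76 mm (its x) by 64 mm (its y) by 60 mm high (its z, from foot to slotted face). z points out of the slotted face. At the start z points down (slotted face on the desk, the foot's cork pad uppermost) and x points away from the robot within about 0.6 rad; the desk on that far side is free for rolling it.
- rack: The same rack, 0.55 kg, weighted in the foot; origin at the centre of its foot, axes as above. Slots run along y, open at both ends (the 76 x 60 mm faces, 64 mm apart). One wide slot, 14 mm wide and 36 mm deep, from x = -28 to -14 mm; three card slits 4 mm wide and 22 mm deep at x = +2, +15, +28 mm, too narrow for the case. Below the slots it is solid.
- rack_slot (a point): Middle of the floor of the wide slot, 21 mm towards -x of the rack's centre line and 24 mm above its foot (36 mm below its slotted face). Axes as the rack's: y along the slot, z out of its mouth.
- case_mid (a point): Centre of the silver card case: a plain slim box, 60 mm (x) by 96 mm (y) by 9 mm thick (z), 85 g. It lies flat on the black book; its +y axis points away from the robot within about 0.5 rad, its -y end juts 35 to 43 mm past the book's near edge, about 30 mm above the desk.
- book: Black bound pocket book, 142 mm (x) by 208 mm (y) by 30 mm thick (z), lying flat, loose; origin at the centre of its underside. Its -x edge faces the robot. To be left where it is.
- magnifier: Reading glass, 174 mm long and 16 mm high, lying on the desk near the robot; origin at the centre of its underside. To be left where it is.
- eraser: Small eraser, 44 x 20 x 12 mm, lying on the desk at the left; origin at the centre of its underside. To be left where it is.
- key: Flat brass key, 94 x 23 x 4 mm, lying on the desk beside the pen tray at the left; origin at the centre of its underside. To be left where it is.
Mind the look-alikes: they are no part of the job. Of the things like the part that bears case_mid, leave any that is green or turquoise; of the rest the larger one is meant.

How it is judged:
On the way, in this order (a step that is already met when the one before it is completed fails the run):
1. the rack rests on its side on the desk, a quarter turn from where it stood (angle between rack_mid's own z axis and vertical between 1.45 and 1.69 rad and height (world z) of rack_mid below 0.044 m and angular speed of rack below 0.5 rad/s), for 0.2 s.
2. the rack stands on its foot (angle between rack_mid's own z axis and vertical below 0.08 rad and height (world z) of rack_mid below 0.035 m), for 0.2 s.
At the end, for the whole second after the job is handed in: The rack stands on its foot on the desk, within 0.06 rad of upright. The case stands on edge in the wide slot, on its floor: its centre at most 52 mm above the floor, within 7 mm of the slot's middle across and 20 mm along it, its faces within 0.22 rad of the walls (angle between rack_mid's own z axis and vertical below 0.06 rad and height (world z) of rack_mid below 0.034 m and x of case_mid in the frame of rack_slot between -0.007 and 0.007 m and y of case_mid in the frame of rack_slot between -0.02 and 0.02 m and z of case_mid in the frame of rack_slot below 0.052 m and angle between the z axis of case_mid and the x axis of rack_slot, either way round below 0.22 rad); the robot touches nothing.
It fails at once if the rack is lifted away from the desk (its centre higher than 80 mm) (height (world z) of rack_mid above 0.08 m).
It fails at once if the rack falls over instead of being lowered (turns faster than 6 rad/s) (angular speed of rack above 6 rad/s).
It fails at once if the book, the reading glass, the eraser or the key is pushed away by more than 40 mm (distance of any of book, magnifier, eraser, key from where it was at the start of the episode above 0.04 m).
It also fails if it takes over 70 s, if anything falls off the work surface, if the arm or the gripper's body presses on something with over 40 N, if the wrist force passes 120 N, or if a joint passes its speed limit or range.

ROBOT

A 6-joint arm with a two-finger parallel gripper is mounted at the origin on the work surface; the furniture and walls round the work are solid. World frame = base frame: x ahead of the robot, y to its left, z up, the work surface at z = 0. Lengths are in m, angles in rad, forces in N, time in s.
With the tool pointing down it reaches from about 0.35 to 0.95 m from the base axis. Payload 17.4 kg.
Tool frame: the origin (TCP) lies at the centre of the arm's flange, where the gripper is bolted on; the fingertips stand 186 mm ahead of it and the grasp point (between the pads) lies 167 mm ahead of it (manip.grasp_offset is the distance from the TCP to the grasp point, in m); z points along the fingers, x is the direction in which the jaws open and shut, and the axes are right-handed (so a half turn about z gives the same grasp; the last joint's range is limited). The gripper opens to 93 mm and grips with 3 to 60 N. Pads are 15 mm wide; open, the fingers measure 128 mm over their backs; the gripper's body (75 mm by 188 mm) begins 65 mm behind the grasp point.
Start: joints at [-1.348, 0.116, 1.442, -0, 1.584, -0.038], TCP at [0.174, -0.652, 0.405] pointing down, gripper open.
Joint ranges: [-2.83, 2.83], [-0.83, 2.19], [0.07, 2.5], [-1.14, 4.28], [0.01, 3], [-2.97, 2.97]. Speed limits (rad/s): [1.89, 1.89, 2.22, 3.14, 3.14, 3.14].

INTERFACE

Orientations are given as [roll, pitch, yaw] about the fixed x, y, z axes, in that order (R = Rz(yaw) Ry(pitch) Rx(roll)).
In Python, from rig import manip gives the robot as it stands.
- The arm moves only by the tool move_arm, never from a script. Its argument "steps" is a list of rows, each a list of 6 numbers: the shift along the tool's x, y, z in m, then the turn, a rotation vector about the tool's x, y, z in rad. In form: [[x, y, z, ax, ay, az], ...]. A call has 1 to 20 rows; each row shifts and turns the commanded pose from where the row before left it, along the tool's axes as they then stand; what a row does not reach is not made up. A row lasts 1/10 s, in which the tool goes at most 50 mm and 8.59 degrees, less where a joint would pass 70% of its speed; a pose out of reach is approached as far as the arm can. A call is refused whole if a number of a shift passes 0.05 or a number of a turn 0.15, either way. A call with a gripper value outside its range is refused whole. "gripper" is the opening, from 0 (shut) to 1 (fully open), set as the call begins (left out, the last holds). The fingers move at their own pace and stop on an object; "grip_force" is the grip in N (left out, the last holds). Time passes only in rows, so rows that do not move let the fingers close. It gives the time, the measured TCP pose, the force and the opening at its end, in the units of the state.
- manip.get_obs(): the state, without advancing time (a new reading comes with each control period).
- manip.grab_frame(name): name is "side" or "top"; returns a dict with "image" (420x560x3 uint8, blue, green, red), "z_map" (420x560 float32, m along the optical axis (not along the pixel's ray), 0 where there is no reading), "vertical_fov" (degrees; the focal length in pixels is half the picture's height over the tangent of half this angle, whatever the lens; pixels are square), "cx", "cy" (the principal point, pixels), "extrinsics" (4x4, takes a point from world to camera coordinates). Camera axes: x right, y up, looking along -z (the intrinsics and any distortion apply to the point x, -y, -z); pixel columns grow to the right and rows downward; lengths in m; the calibration is good to about 2 mm. A picture is of the moment at which its call begins.
- manip.job_done(): hands the job in, once; it reports no verdict.
The state is a dict: "clock": time; "joints": joint angles; "dq": joint speeds; "effort": joint torques, N m; "tcp_pos": TCP position; "tcp_rot": TCP orientation; "wrist_force": force on the tool from outside, world axes, zero at the start; "wrist_torque": the same for the moment, N m; "width": finger opening in m.
Only numpy, scipy, OpenCV 4.12 (cv2) and the standard library are available. Lean on these libraries where they do the work, as an engineer would, in place of code of your own. Each camera call takes 0.05 s, during which the arm holds its last target.

## Working session

There is one attempt and no reset: what is moved stays moved. The work goes in short steps, Python scripts to look and compute and a tool call to move; the robot and the scene stay as the last step left them, time stands still between calls to the robot, and variables do not carry over. Pictures are saved under pics/ and viewed, and the job is handed in when it is done.

Besides the shell and the picture viewer there is one more tool, called after "Call:" as a command line: name --pt "numbers of a row" for each row, then --argument value for the rest. move_arm: Moves the arm, as the interface text tells. Its arguments: {"type":"object","properties":{"steps":{"type":"array","items":{"type":"array","items":{"type":"number"}}},"gripper":{"type":"number"},"grip_force":{"type":"number"}},"required":["steps"]}

```bash
ls; mkdir -p pics; python3 - <<'E'
from rig import manip
import cv2,numpy as np
o=manip.get_obs();print(o['clock'],o['tcp_pos'],o['tcp_rot'],o['width'],manip.grasp_offset)
for n in('side','top'):
    f=manip.grab_frame(n);cv2.imwrite(f'pics/{n}0.png',f['image']);np.savez(f'{n}0.npz',**f)
    print(n,f['vertical_fov'],f['cx'],f['cy'],f['extrinsics'].round(3).tolist(),[k for k in f])
E
```

```text
pics
0.0 [ 0.17402938 -0.65219333  0.40402653] [-3.14154445e+00  1.09174798e-03 -1.31002970e+00] 0.09319820029646551 0.1673
side 44.93470834507001 289.33954617878913 210.50717161742642 [[-0.997, 0.076, -0.027, 0.473], [-0.055, -0.396, 0.917, -0.037], [0.059, 0.915, 0.398, -1.398], [0.0, 0.0, 0.0, 1.0]] ['image', 'z_map', 'vertical_fov', 'cx', 'cy', 'extrinsics']
top 49.61940025181046 280.4511655348421 209.51916501081615 [[0.029, -0.999, 0.022, 0.002], [0.991, 0.032, 0.127, -0.477], [-0.128, 0.018, 0.992, -1.17], [0.0, 0.0, 0.0, 1.0]] ['image', 'z_map', 'vertical_fov', 'cx', 'cy', 'extrinsics']
```

View pics/top0.png

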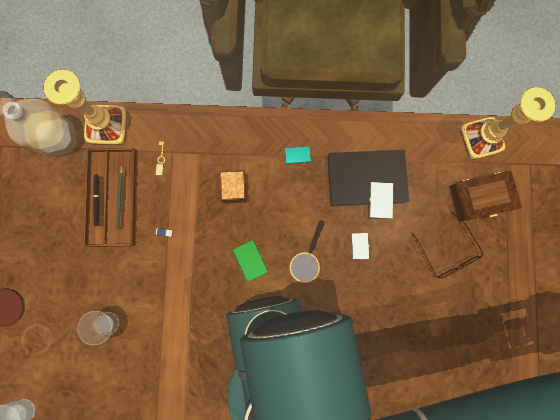

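View pics/side0.png

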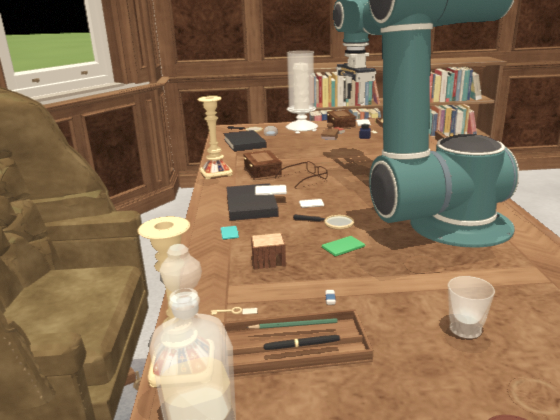

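Top view: the candidates for the case are the silver one on the book (381,200), a smaller white one on the desk (360,246), green (250,260) and turquoise (298,155). I choose the one on the book, as it is the larger non-green one. The rack, cork up, is at (233,186); the box at (485,195) is not it.

```bash
cat > h.py <<'E'
import numpy as np,cv2
def load(n): return dict(np.load(n))
def foc(f): return f['image'].shape[0]/2/np.tan(np.radians(float(f['vertical_fov']))/2)
def cast(f,uv,z):
    F=foc(f);E=f['extrinsics'];R=E[:3,:3];c=-R.T@E[:3,3]
    uv=np.atleast_2d(uv).astype(float)
    d=np.c_[(uv[:,0]-f['cx'])/F,-(uv[:,1]-f['cy'])/F,-np.ones(len(uv))]@R
    return c+d*((z-c[2])/d[:,2])[:,None]
def cloud(f):
    F=foc(f);E=f['extrinsics'];R=E[:3,:3];h,w=f['z_map'].shape
    u,v=np.meshgrid(np.arange(w),np.arange(h));z=f['z_map']
    p=np.stack([(u-f['cx'])/F*z,-(v-f['cy'])/F*z,-z],-1)
    return (p-E[:3,3])@R
def proj(f,P):
    P=np.atleast_2d(P);F=foc(f);E=f['extrinsics'];q=P@E[:3,:3].T+E[:3,3]
    return np.c_[f['cx']+F*q[:,0]/-q[:,2],f['cy']-F*q[:,1]/-q[:,2]]
def rect(xy):
    (c,s,a)=cv2.minAreaRect(np.float32(xy)*1000);b=cv2.boxPoints((c,s,a))
    return np.array(c),s,a,b
E
python3 - <<'E'
from h import *
f=load('top0.npz');im=f['image'];P=cloud(f)
crop=im[120:280,210:440];cv2.imwrite('pics/crop0.png',cv2.resize(crop,None,fx=3.4,fy=3.4,interpolation=cv2.INTER_CUBIC))
hsv=cv2.cvtColor(im,cv2.COLOR_BGR2HSV)
print(P[186,233],P[200,381],P[170,350],P[246,360],P[300,180])
def meas(name,seed,tol,z):
    g=im.copy();m=np.zeros((im.shape[0]+2,im.shape[1]+2),np.uint8)
    cv2.floodFill(g,m,seed,(0,0,0),(tol,)*3,(tol,)*3,4|cv2.FLOODFILL_FIXED_RANGE)
    m=m[1:-1,1:-1];m=cv2.morphologyEx(m,cv2.MORPH_CLOSE,np.ones((3,3)))
    cs,_=cv2.findContours(m,cv2.RETR_EXTERNAL,cv2.CHAIN_APPROX_NONE);c=max(cs,key=cv2.contourArea)[:,0]
    print(name,rect(cast(f,c,z)[:,:2]))
    mm=m>0;print('  depth z med',np.median(P[mm],0))
meas('case',(381,200),60,.039);meas('white',(360,246),60,.005);meas('cork',(233,186),75,.06);meas('book',(350,170),30,.03)
# depth-based
for n,(u0,u1,v0,v1),(a,b) in (('rackd',(210,255,160,215),(.052,.07)),('cased',(355,410,165,230),(.034,.05))):
    Q=P[v0:v1,u0:u1].reshape(-1,3);Q=Q[(Q[:,2]>a)&(Q[:,2]<b)];print(n,len(Q),Q.mean(0),rect(Q[:,:2]))
E
```

```text
[0.53063693 0.14184775 0.06080383] [ 0.50917947 -0.24692339  0.0432706 ] [ 0.5894116  -0.16613813  0.03239975] [ 0.38843717 -0.19903206  0.00851489] [0.23303814 0.2730823  0.00183165]
case (array([ 510.86212158, -247.96107483]), (58.45100784301758, 93.18936157226562), 89.86273193359375, array([[ 464.19757, -277.07486],
       [ 557.38666, -277.29813],
       [ 557.5267 , -218.84729],
       [ 464.3376 , -218.62402]], dtype=float32))
  depth z med [ 0.51005237 -0.24818108  0.03898243]
white (array([ 390.07012939, -199.83712769]), (66.93946838378906, 42.91685485839844), 1.7539854049682617, array([[ 355.9593 , -179.4132 ],
       [ 357.2729 , -222.30995],
       [ 424.18097, -220.26106],
       [ 422.86737, -177.3643 ]], dtype=float32))
  depth z med [ 0.38875608 -0.19981658  0.00626572]
cork (array([534.14611816, 144.95709229]), (69.71087646484375, 59.47166442871094), 4.85332727432251, array([[496.89984, 171.63734],
       [501.93146, 112.37893],
       [571.3924 , 118.27684],
       [566.3608 , 177.53525]], dtype=float32))
  depth z med [0.5338679  0.14466828 0.06027159]
book (array([
[... 181 characters left out ...]
, -314.31604 ],
       [ 636.4415  , -102.160675]], dtype=float32))
  depth z med [ 0.57853518 -0.20160515  0.02989287]
rackd 723 [0.53303304 0.14408771 0.05983032] (array([534.20721436, 144.34458923]), (77.16130065917969, 64.14085388183594), 4.617713451385498, array([[493.1699 , 173.2049 ],
       [498.3337 , 109.27225],
       [575.2445 , 115.48428],
       [570.0807 , 179.41693]], dtype=float32))
cased 853 [ 0.51422305 -0.24766273  0.03872322] (array([ 534.16107178, -249.36631775]), (143.14071655273438, 139.5381317138672), 0.4201495945453644, array([[ 462.08105, -180.12395],
       [ 463.10425, -319.65833],
       [ 606.2411 , -318.6087 ],
       [ 605.2179 , -179.07431]], dtype=float32))
```

View pics/crop0.png

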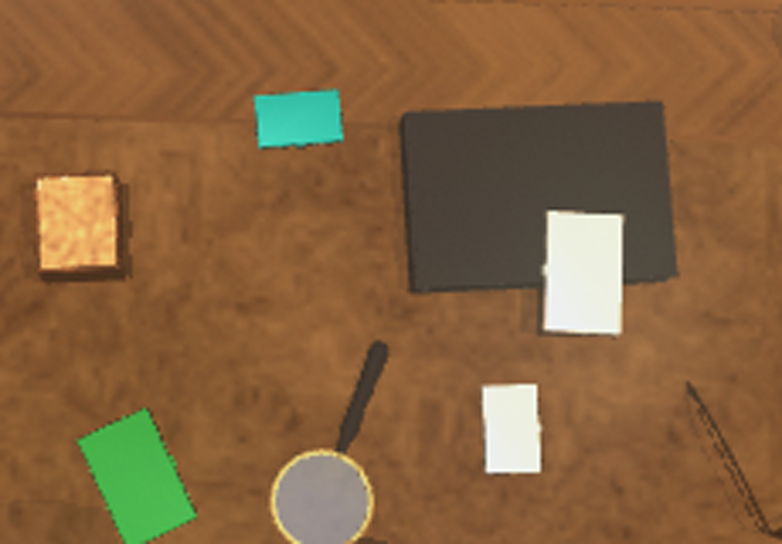

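The crop confirms it: the large silver/white case lies on the book and juts over its near edge. The smaller one on the desk is the decoy. Next I check the free space beyond the rack (desk edge, chair).

```bash
python3 - <<'E'
from h import *
f=load('top0.npz');P=cloud(f)
for v in range(60,180,6):
    print(v,[tuple((P[v,u]*1000).astype(int)) for u in (170,200,225,250,280,330)])
s=load('side0.npz');Q=cloud(s).reshape(-1,3)
m=(Q[:,0]>.62)&(Q[:,0]<1.1)&(Q[:,1]>-.15)&(Q[:,1]<.5)&(Q[:,2]>.02)
print(m.sum())
for x in np.arange(.62,1.1,.04):
  r=[]
  for y in np.arange(-.15,.5,.05):
    k=m&(abs(Q[:,0]-x-.02)<.02)&(abs(Q[:,1]-y-.025)<.025);r.append(int(Q[k,2].max()*1000) if k.sum()>2 else 0)
  print(round(x,2),r)
E
```

```text
60 [(np.int64(1260), np.int64(531), np.int64(-781)), (np.int64(1264), np.int64(393), np.int64(-778)), (np.int64(996), np.int64(209), np.int64(-201)), (np.int64(1272), np.int64(162), np.int64(-775)), (np.int64(1043), np.int64(27), np.int64(-284)), (np.int64(1043), np.int64(-145), np.int64(-269))]
66 [(np.int64(324), np.int64(38), np.int64(1220)), (np.int64(1235), np.int64(391), np.int64(-779)), (np.int64(1012), np.int64(217), np.int64(-281)), (np.int64(1247), np.int64(162), np.int64(-785)), (np.int64(1020), np.int64(27), np.int64(-283)), (np.int64(1025), np.int64(-146), np.int64(-279))]
72 [(np.int64(1201), np.int64(527), np.int64(-778)), (np.int64(1209), np.int64(391), np.int64(-784)), (np.int64(1013), np.int64(222), np.int64(-332)), (np.int64(1211), np.int64(160), np.int64(-769)), (np.int64(998), np.int64(26), np.int64(-282)), (np.int64(1006), np.int64(-147), np.int64(-284))]
78 [(np.int64(1176), np.int64(527), np.int64(-787)), (np.int64(1176), np.int64(388), np.int64(-775)), (np.int64(1009), np.int64(227), np.int64(-376)), (np.int64(1186), np.int64(159), np.int64(-779)), (np.int64(
[... 4489 characters left out ...]
2), np.int64(0)), (np.int64(577), np.int64(20), np.int64(5)), (np.int64(576), np.int64(-112), np.int64(33))]
504
0.62 [33, 0, 0, 0, 0, 0, 0, 0, 0, 0, 0, 26, 0]
0.66 [0, 0, 0, 0, 0, 0, 0, 0, 0, 0, 0, 0, 274]
0.7 [0, 0, 0, 0, 0, 0, 0, 0, 0, 0, 0, 0, 275]
0.74 [0, 0, 0, 0, 0, 0, 0, 0, 0, 0, 0, 0, 0]
0.78 [0, 0, 0, 0, 0, 0, 0, 0, 0, 0, 0, 0, 0]
0.82 [0, 0, 0, 0, 0, 0, 0, 0, 0, 0, 0, 0, 0]
0.86 [0, 0, 0, 0, 0, 0, 0, 0, 0, 0, 0, 0, 0]
0.9 [0, 0, 0, 0, 0, 0, 0, 0, 0, 0, 0, 0, 0]
0.94 [0, 0, 0, 0, 0, 0, 0, 0, 0, 0, 0, 0, 0]
0.98 [0, 0, 0, 0, 0, 0, 0, 0, 0, 0, 0, 0, 0]
1.02 [0, 0, 0, 0, 0, 0, 0, 0, 0, 0, 0, 0, 0]
1.06 [0, 0, 0, 0, 0, 0, 0, 0, 0, 0, 0, 0, 0]
1.1 [0, 0, 0, 0, 0, 0, 0, 0, 0, 0, 0, 0, 0]
```

```bash
cat > p.py <<'E'
import numpy as np
from scipy.spatial.transform import Rotation as R
def Rt(th,yaw):  # yaw = heading of lateral-free 'forward' u; th tilt about lateral (Z->u); jaws lateral, tool x to the right
    u=np.array([np.cos(yaw),np.sin(yaw),0]);l=np.array([-u[1],u[0],0]);z=-np.sin(th)*u-np.cos(th)*np.array([0,0,1.])
    x=-l;return R.from_matrix(np.c_[x,np.cross(z,x),z])
def tcp(G,th,yaw): return np.array(G)-.167*Rt(th,yaw).as_matrix()[:,2]
def seg(p0,R0,p1,R1,n):
    """n rows: the straight shift is constant in the world; give tool-frame rows"""
    rv=(R0.inv()*R1).as_rotvec();d=(np.array(p1)-p0)/n;out=[]
    for i in range(n):
        Ra=R0*R.from_rotvec(rv*i/n);out.append(np.r_[Ra.inv().apply(d),rv/n])
    return np.array(out)
def path(p0,R0,wps):
    for p1,R1,n in wps:
        r=seg(p0,R0,p1,R1,n);print(n,'rows, max shift %.3f turn %.3f'%(abs(r[:,:3]).max(),abs(r[:,3:]).max()));print([[float(v) for v in q.round(4)+0] for q in r]);p0,R0=np.array(p1),R1
def now():
    from rig import manip
    o=manip.get_obs();p=np.array(o['tcp_pos']);r=R.from_euler('xyz',o['tcp_rot']);print(o['clock'],p.round(4),np.round(o['tcp_rot'],3),'q',np.round(o['joints'],3),'w',round(o['width'],4),'F',np.round(o['wrist_force'],1));return p,r
E
python3 - <<'E'
from p import *
p,r=now()
w=[([.42,-.3,.41],Rt(0,.0805),9)]
G=np.array([.534,.1445,.11])
w+=[([.43,.0,.36],Rt(-.3,.0805),8),(tcp(G,-.6,.0805),Rt(-.6,.0805),6)]
path(p,r,w)
E
```

```text
0.1 [ 0.174  -0.6522  0.4041] [-3.142e+00  1.000e-03 -1.310e+00] q [-1.348  0.116  1.442  0.     1.584 -0.038] w 0.093 F [-1.2  0.9  0.7]
9 rows, max shift 0.036 turn 0.020
[[-0.0308, -0.0365, -0.0006, 0.0, 0.0001, 0.02], [-0.0315, -0.0359, -0.0006, 0.0, 0.0001, 0.02], [-0.0322, -0.0352, -0.0006, 0.0, 0.0001, 0.02], [-0.0329, -0.0346, -0.0006, 0.0, 0.0001, 0.02], [-0.0336, -0.0339, -0.0006, 0.0, 0.0001, 0.02], [-0.0343, -0.0332, -0.0006, 0.0, 0.0001, 0.02], [-0.0349, -0.0325, -0.0006, 0.0, 0.0001, 0.02], [-0.0356, -0.0318, -0.0006, 0.0, 0.0001, 0.02], [-0.0362, -0.0311, -0.0007, 0.0, 0.0001, 0.02]]
8 rows, max shift 0.037 turn 0.038
[[-0.0373, -0.0043, 0.0062, 0.0375, 0.0, 0.0], [-0.0373, -0.004, 0.0064, 0.0375, 0.0, 0.0], [-0.0373, -0.0038, 0.0066, 0.0375, 0.0, 0.0], [-0.0373, -0.0035, 0.0067, 0.0375, 0.0, 0.0], [-0.0373, -0.0033, 0.0068, 0.0375, 0.0, 0.0], [-0.0373, -0.003, 0.0069, 0.0375, 0.0, 0.0], [-0.0373, -0.0028, 0.007, 0.0375, 0.0, 0.0], [-0.0373, -0.0025, 0.0071, 0.0375, 0.0, 0.0]]
6 rows, max shift 0.023 turn 0.050
[[-0.0226, 0.0022, 0.0189, 0.05, 0.0, 0.0], [-0.0226, 0.0031, 0.0188, 0.05, 0.0, 0.0], [-0.0226, 0.0041, 0.0186, 0.05, 0.0, 0.0], [-0.0226, 0.005, 0.0184, 0.05, 0.0, 0.0], [-0.0226, 0.0059, 0.0181, 0.05, 0.0, 0.0], [-0.0226, 0.0068, 0.0178, 0.05, 0.0, 0.0]]
```

Call:
move_arm --pt "-0.031 -0.036 0 0 0 0.02" --pt "-0.0315 -0.036 0 0 0 0.02" --pt "-0.032 -0.035 0 0 0 0.02" --pt "-0.033 -0.0345 0 0 0 0.02" --pt "-0.0335 -0.034 0 0 0 0.02" --pt "-0.034 -0.033 0 0 0 0.02" --pt "-0.035 -0.0325 0 0 0 0.02" --pt "-0.0355 -0.032 0 0 0 0.02" --pt "-0.036 -0.031 0 0 0 0.02" --pt "-0.037 -0.004 0.006 0.0375 0 0" --pt "-0.037 -0.004 0.006 0.0375 0 0" --pt "-0.037 -0.004 0.0065 0.0375 0 0" --pt "-0.037 -0.0035 0.0065 0.0375 0 0" --pt "-0.037 -0.0035 0.007 0.0375 0 0" --pt "-0.037 -0.003 0.007 0.0375 0 0" --pt "-0.037 -0.003 0.007 0.0375 0 0" --pt "-0.037 -0.0025 0.007 0.0375 0 0" --gripper 1 --grip_force 45

```text
clock: 1.8
tcp_pos: [0.4292, -0.0013, 0.3553]
tcp_rot: [-2.84, 0.0, -1.49]
wrist_force: [0.8, 0.2, -0.8]
width: 0.0931
```

```bash
python3 - <<'E'
from p import *
p,r=now()
Y=.0805
G=np.array([.534,.1445,.11]);c=np.array([.534,.1445,.034])
path(p,r,[(tcp(G,-.6,Y),Rt(-.6,Y),6),(tcp(c,-.75,Y),Rt(-.75,Y),6)])
E
```

```text
1.8 [ 0.4292 -0.0013  0.3553] [-2.84  0.   -1.49] q [-0.075 -0.518  2.072  0.048  1.29   1.409] w 0.0931 F [ 0.8  0.2 -0.8]
6 rows, max shift 0.023 turn 0.050
[[-0.0228, 0.0018, 0.0182, 0.0497, 0.0001, 0.0], [-0.0228, 0.0027, 0.0181, 0.0497, 0.0001, 0.0], [-0.0228, 0.0036, 0.0179, 0.0497, 0.0001, 0.0], [-0.0228, 0.0045, 0.0177, 0.0497, 0.0001, 0.0], [-0.0228, 0.0054, 0.0175, 0.0497, 0.0001, 0.0], [-0.0228, 0.0063, 0.0172, 0.0497, 0.0001, 0.0]]
6 rows, max shift 0.013 turn 0.025
[[0.0, 0.0113, 0.0108, 0.025, 0.0, 0.0], [0.0, 0.0116, 0.0105, 0.025, 0.0, 0.0], [0.0, 0.0118, 0.0102, 0.025, 0.0, 0.0], [0.0, 0.0121, 0.0099, 0.025, 0.0, 0.0], [0.0, 0.0123, 0.0096, 0.025, 0.0, 0.0], [0.0, 0.0126, 0.0093, 0.025, 0.0, 0.0]]
```

Call:
move_arm --pt "-0.023 0.002 0.018 0.05 0 0" --pt "-0.023 0.003 0.018 0.05 0 0" --pt "-0.023 0.0035 0.018 0.05 0 0" --pt "-0.0225 0.0045 0.0175 0.05 0 0" --pt "-0.0225 0.0055 0.0175 0.05 0 0" --pt "-0.0225 0.0065 0.017 0.05 0 0" --pt "0 0 0 0 0 0"

```text
clock: 2.5
tcp_pos: [0.4386, 0.1367, 0.2455]
tcp_rot: [-2.544, -0.0, -1.488]
wrist_force: [-0.9, 0.0, 0.1]
width: 0.0931
```

```bash
python3 - <<'E'
from p import *
p,r=now()
Y=.0805
c=np.array([.534,.1445,.034])
path(p,r,[(tcp(c,-.75,Y),Rt(-.75,Y),8)])
from rig import manip;import cv2
for n in('top','side'):
    f=manip.grab_frame(n);np.savez(n+'1.npz',**f);im=f['image'];c=im[100:300,140:380] if n=='top' else im[120:330,180:420]
    cv2.imwrite(f'pics/{n}1.png',cv2.resize(c,None,fx=2.5,fy=2.5))
E
```

```text
2.5 [0.4386 0.1367 0.2455] [-2.544 -0.    -1.488] q [ 0.274 -0.434  2.222 -0.154  0.771  1.839] w 0.0931 F [-0.9  0.   0.1]
8 rows, max shift 0.009 turn 0.019
[[0.0, 0.0082, 0.008, 0.0191, 0.0002, 0.0003], [0.0, 0.0083, 0.0078, 0.0191, 0.0002, 0.0003], [0.0, 0.0084, 0.0076, 0.0191, 0.0002, 0.0003], [0.0, 0.0086, 0.0075, 0.0191, 0.0002, 0.0003], [0.0, 0.0087, 0.0073, 0.0191, 0.0002, 0.0003], [0.0, 0.0089, 0.0071, 0.0191, 0.0002, 0.0003], [0.0, 0.009, 0.007, 0.0191, 0.0002, 0.0003], [0.0, 0.0091, 0.0068, 0.0191, 0.0002, 0.0003]]
```

View pics/side1.png

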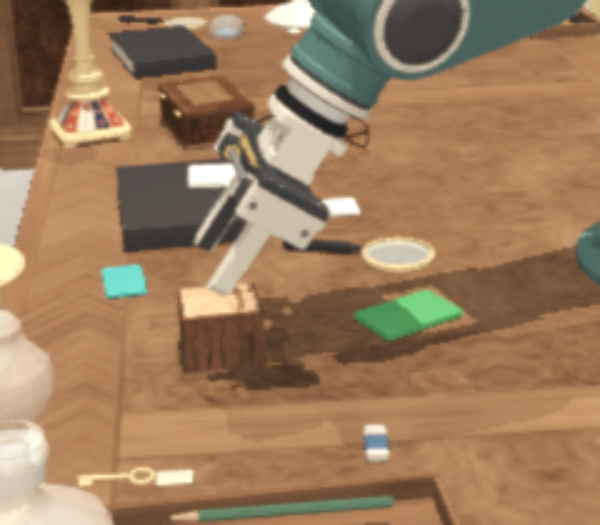

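View pics/top1.png

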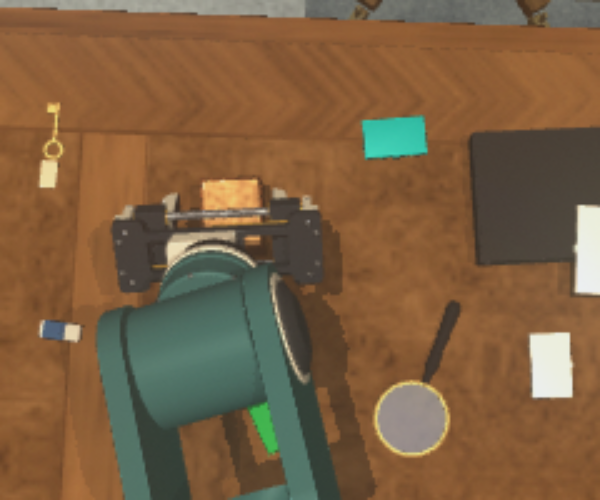

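Side and top crops: the open fingers straddle the rack evenly at about (232,200) in the top crop, with the tool tilted. The body's wide side is along the jaws. Descending now.

Call:
move_arm --pt "0 0.008 0.008 0.019 0 0" --pt "0 0.0085 0.008 0.019 0 0" --pt "0 0.0085 0.0075 0.019 0 0" --pt "0 0.0085 0.0075 0.019 0 0" --pt "0 0.0085 0.0075 0.019 0 0" --pt "0 0.009 0.007 0.019 0 0" --pt "0 0.009 0.007 0.019 0 0" --pt "0 0.009 0.007 0.019 0 0" --pt "0 0 0 0 0 0"

```text
clock: 3.5
tcp_pos: [0.4219, 0.1328, 0.1584]
tcp_rot: [-2.391, -0.001, -1.492]
wrist_force: [-0.0, 0.2, 0.1]
width: 0.0929
```

```bash
python3 - <<'E'
from p import *
p,r=now();print('grasp',p+.167*r.as_matrix()[:,2])
E
```

```text
3.5 [0.4219 0.1328 0.1584] [-2.391e+00 -1.000e-03 -1.492e+00] q [ 0.284 -0.386  2.363 -0.329  0.445  2.02 ] w 0.0929 F [-0.   0.2  0.1]
grasp [0.53546869 0.14171465 0.03623323]
```

Call:
move_arm --pt "-0.003 0 0 0 0 0" --pt "0 0 0 0 0 0" --pt "0 0 0 0 0 0" --pt "0 0 0 0 0 0" --pt "0 0 0 0 0 0" --pt "0 0 0 0 0 0" --pt "0 0 0 0 0 0" --gripper 0 --grip_force 45

```text
clock: 4.2
tcp_pos: [0.4221, 0.1366, 0.1595]
tcp_rot: [-2.389, -0.0, -1.49]
wrist_force: [-3.2, -5.5, 6.4]
width: 0.0639
```

```bash
python3 - <<'E'
from p import *
p,r=now();g=p+.167*r.as_matrix()[:,2];print('grasp',g)
Y=.08;u=np.array([np.cos(Y),np.sin(Y),0])
c0=np.array([.534,.1445,.030])
# grip offset in start frame
off=g-c0;ou=off@u;oz=off[2];print('off',ou,oz)
th0=np.arccos(-r.as_matrix()[2,2])*-1;print('th0',th0)
N=21;P=[];ps=np.linspace(0,np.pi/2,N+1)
lift=4e-3*np.sin(np.linspace(0,np.pi,N+1))**.5
l=np.cross([0,0,1],u)
lat=off@l
R0=r;p0=p
def pose(ph,li):
    s,k=np.sin(ph),np.cos(ph)
    x=(-.038+ou)*k+(.030+oz)*s+.038; z=-(-.038+ou)*s+(.030+oz)*k+li
    Rr=R.from_rotvec(l*ph)*R0
    G=np.r_[c0[:2],0]+u*x+l*lat+np.array([0,0,z])
    return G-.167*Rr.as_matrix()[:,2],Rr
rows=[]
pp,RR=pose(0,0);print(pp-p)
for i in range(1,N+1):
    q,Q=pose(ps[i],lift[i]);rows.append([float(v) for v in np.r_[RR.inv().apply(q-pp),(RR.inv()*Q).as_rotvec()].round(4)]);pp,RR=q,Q
for x in rows:print(x)
print(pp)
E
```

```text
4.2 [0.4221 0.1366 0.1595] [-2.389 -0.    -1.49 ] q [ 0.293 -0.383  2.36  -0.341  0.446  2.037] w 0.0639 F [-3.2 -5.5  6.4]
grasp [0.53593045 0.14574739 0.037682  ]
off 0.0020239618611957244 0.007682003571041596
th0 -0.7529594993189791
[0. 0. 0.]
[0.0, -0.0174, -0.0006, -0.0748, -0.0, 0.0]
[0.0, -0.0168, 0.0001, -0.0748, -0.0, 0.0]
[0.0, -0.0166, 0.0002, -0.0748, -0.0, 0.0]
[0.0, -0.0166, 0.0003, -0.0748, -0.0, 0.0]
[0.0, -0.0165, 0.0003, -0.0748, -0.0, 0.0]
[0.0, -0.0165, 0.0004, -0.0748, -0.0, 0.0]
[0.0, -0.0164, 0.0004, -0.0748, -0.0, 0.0]
[0.0, -0.0164, 0.0004, -0.0748, -0.0, 0.0]
[0.0, -0.0164, 0.0005, -0.0748, -0.0, 0.0]
[0.0, -0.0164, 0.0005, -0.0748, -0.0, 0.0]
[0.0, -0.0164, 0.0006, -0.0748, -0.0, 0.0]
[0.0, -0.0164, 0.0006, -0.0748, -0.0, 0.0]
[0.0, -0.0164, 0.0007, -0.0748, -0.0, 0.0]
[0.0, -0.0164, 0.0007, -0.0748, -0.0, 0.0]
[0.0, -0.0164, 0.0008, -0.0748, -0.0, 0.0]
[0.0, -0.0165, 0.0008, -0.0748, -0.0, 0.0]
[0.0, -0.0165, 0.0008, -0.0748, -0.0, 0.0]
[0.0, -0.0166, 0.0009, -0.0748, -0.0, 0.0]
[0.0, -0.0166, 0.001, -0.0748, -0.0, 0.0]
[0.0, -0.0168, 0.0011, -0.0748, -0.0, 0.0]
[0.0, -0.0174, 0.0017, -0.0748, -0.0, 0.0]
[0.73082223 0.16131651 0.15017083]
```

Call:
move_arm --pt "0 -0.0174 -0.0006 -0.075 0 0" --pt "0 -0.0168 0 -0.075 0 0" --pt "0 -0.0166 0.0002 -0.075 0 0" --pt "0 -0.0166 0.0003 -0.075 0 0" --pt "0 -0.0165 0.0003 -0.075 0 0" --pt "0 -0.0165 0.0004 -0.075 0 0" --pt "0 -0.0164 0.0004 -0.075 0 0" --pt "0 -0.0164 0.0004 -0.075 0 0" --pt "0 -0.0164 0.0005 -0.075 0 0" --pt "0 -0.0164 0.0005 -0.075 0 0"

```text
clock: 5.2
tcp_pos: [0.5705, 0.1487, 0.2217]
tcp_rot: [3.139, 0.0, -1.49]
wrist_force: [-0.2, 0.1, -4.8]
width: 0.0641
```

```bash
python3 - <<'E'
from p import *
p,r=now();print('grasp',p+.167*r.as_matrix()[:,2])
from rig import manip;import cv2
f=manip.grab_frame('side');im=f['image'];c=im[160:310,180:380]
cv2.imwrite('pics/side2.png',cv2.resize(c,None,fx=3,fy=3))
E
```

```text
5.2 [0.5705 0.1487 0.2217] [ 3.139  0.    -1.49 ] q [2.120e-01 4.300e-02 1.824e+00 1.000e-03 1.277e+00 1.701e+00] w 0.0641 F [-0.2  0.1 -4.8]
grasp [0.57009904 0.14872439 0.05470048]
```

View pics/side2.png

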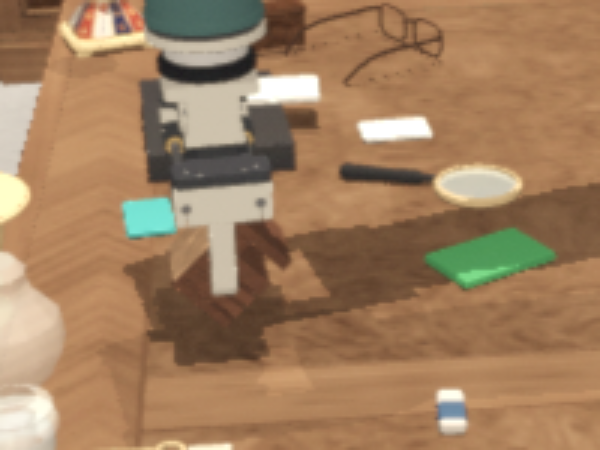

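The side crop shows the rack near (230,270) tilted about 45° with the gripper, low on its edge, with no slip.

Call:
move_arm --pt "0 -0.0164 0.0006 -0.075 0 0" --pt "0 -0.0164 0.0006 -0.075 0 0" --pt "0 -0.0164 0.0007 -0.075 0 0" --pt "0 -0.0164 0.0007 -0.075 0 0" --pt "0 -0.0164 0.0008 -0.075 0 0" --pt "0 -0.0165 0.0008 -0.075 0 0" --pt "0 -0.0165 0.0008 -0.075 0 0" --pt "0 -0.0166 0.0009 -0.075 0 0" --pt "0 -0.0166 0.001 -0.075 0 0" --pt "0 -0.0168 0.0011 -0.075 0 0" --pt "0 -0.0165 0.0007 -0.071 0 0" --pt "0 0 0 0 0 0"

```text
clock: 6.45
tcp_pos: [0.7308, 0.1617, 0.1493]
tcp_rot: [2.317, 0.0, -1.49]
wrist_force: [-9.3, -1.0, 10.2]
width: 0.0636
```

```bash
cat > look.py <<'E'
import sys;from p import *;from h import *
from rig import manip
tag=sys.argv[1]
p,r=now();print('grasp',(p+.167*r.as_matrix()[:,2]).round(4),'tilt',np.arctan2(-r.as_matrix()[0,2],-r.as_matrix()[2,2]).round(4))
f=manip.grab_frame('side');np.savez(f'side{tag}.npz',**f);g=manip.grab_frame('top');np.savez(f'top{tag}.npz',**g)
a=[int(v) for v in sys.argv[2:6]] if len(sys.argv)>5 else [180,160,380,310]
c=f['image'][a[1]:a[3],a[0]:a[2]];k=min(500/c.shape[1],450/c.shape[0]);c=cv2.resize(c,None,fx=k,fy=k,interpolation=cv2.INTER_CUBIC)
cv2.imwrite(f'pics/side_{tag}.png',c)
E
python3 look.py 3
```

```text
6.45 [0.7308 0.1617 0.1493] [ 2.317  0.    -1.49 ] q [0.173 0.636 1.267 0.077 2.059 1.67 ] w 0.0636 F [-9.3 -1.  10.2]
grasp [0.6087 0.1519 0.0359] tilt 0.8226
```

View pics/side_3.png

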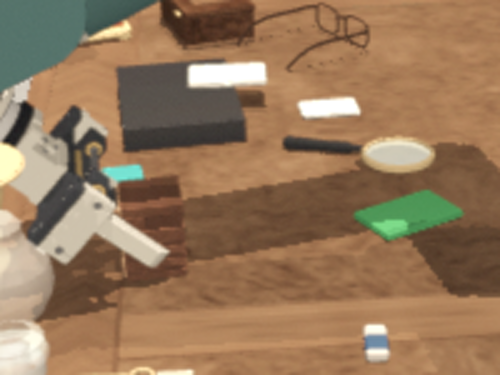

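It lies flat on its side, slots towards the robot, with light contact force. Releasing and backing off.

Call:
move_arm --pt "0 0 0 0 0 0" --pt "0 0 0 0 0 0" --pt "0 0 0 0 0 0" --pt "0 0 0 0 0 0" --pt "0 0 0 0 0 0" --pt "0 0 0 0 0 0" --pt "0 0 -0.02 0 0 0" --pt "0 0 -0.025 0 0 0" --pt "0 0 -0.025 0 0 0" --pt "0 0 -0.02 0 0 0" --gripper 1

```text
clock: 7.55
tcp_pos: [0.7967, 0.1669, 0.2126]
tcp_rot: [2.323, 0.0, -1.49]
wrist_force: [0.2, -0.2, 0.9]
width: 0.0931
```

```bash
python3 look.py 4; python3 - <<'E'
from h import *
f=load('top4.npz');P=cloud(f)
cv2.imwrite('pics/top_4.png',cv2.resize(f['image'][90:230,160:320],None,fx=4,fy=4))
E
```

```text
7.55 [0.7967 0.1669 0.2126] [ 2.323  0.    -1.49 ] q [0.166 0.718 1.034 0.078 2.205 1.675] w 0.0931 F [ 0.2 -0.2  0.9]
grasp [0.6752 0.1571 0.0984] tilt 0.8166
```

View pics/side_4.png

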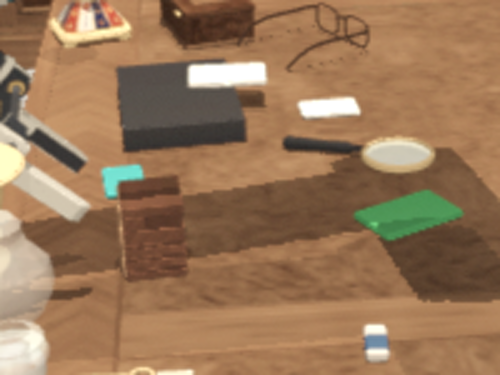

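View pics/top_4.png

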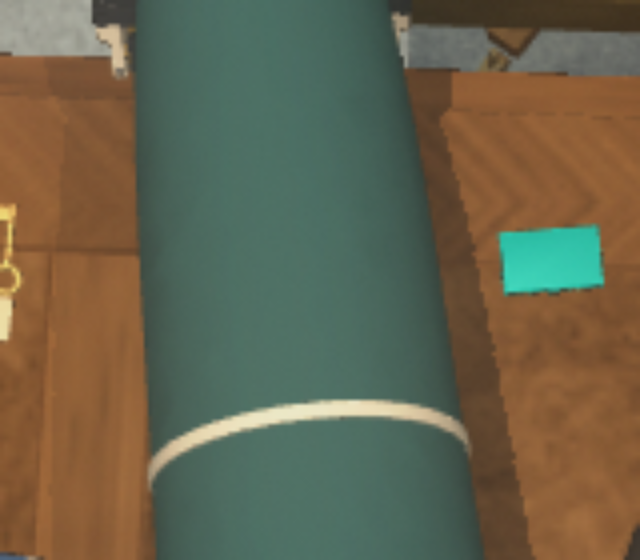

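```bash
cat > rk.py <<'E'
from h import *
def rack(tag,lo,hi,box=(.5,.78,.05,.26)):
    s=load(f'side{tag}.npz');Q=cloud(s).reshape(-1,3)
    k=(Q[:,0]>box[0])&(Q[:,0]<box[1])&(Q[:,1]>box[2])&(Q[:,1]<box[3])
    T=Q[k&(Q[:,2]>lo)&(Q[:,2]<hi)];print('top',len(T),np.median(T[:,2]).round(4),rect(T[:,:2])[:3]);print(rect(T[:,:2])[3].round(1).tolist())
    W=Q[k&(Q[:,2]>.01)&(Q[:,2]<lo-.005)];A=W[W[:,1]>W[:,1].max()-.02]
    print('side ext x',A[:,0].min().round(4),A[:,0].max().round(4)); c=np.polyfit(A[:,0],A[:,1],1);print('face slope',c[0].round(4),'y at mean',A.mean(0))
E
python3 - <<'E'
from rk import *;rack('4',.069,.085)
from p import *
p,r=now();Y=.0805;c=[.602,.150]
path(p,r,[(tcp(c+[.17],.82,Y),Rt(.82,Y),3),(tcp(c+[.16],-.75,Y),Rt(-.75,Y),16)])
E
```

```text
top 382 0.0755 (array([621.24279785, 155.10096741]), (98.43382263183594, 105.36518096923828), 5.198853492736816)
[[567.5, 203.10000610351562], [577.0, 98.19999694824219], [675.0, 107.0999984741211], [665.5, 212.0]]
side ext x 0.5699 0.6299
face slope 0.0978 y at mean [0.60076016 0.18249131 0.03509276]
7.65 [0.797  0.1669 0.2133] [ 2.326  0.    -1.49 ] q [0.166 0.717 1.033 0.078 2.204 1.675] w 0.0928 F [-0.6 -0.2 -0.3]
3 rows, max shift 0.034 turn 0.001
[[0.0004, 0.034, 0.0017, -0.0014, 0.0, 0.0001], [0.0004, 0.034, 0.0018, -0.0014, 0.0, 0.0001], [0.0004, 0.034, 0.0018, -0.0014, 0.0, 0.0001]]
16 rows, max shift 0.015 turn 0.098
[[0.0, 0.01, 0.0109, 0.0981, 0.0, 0.0], [0.0, 0.011, 0.0098, 0.0981, 0.0, 0.0], [0.0, 0.0119, 0.0087, 0.0981, 0.0, 0.0], [0.0, 0.0127, 0.0075, 0.0981, 0.0, 0.0], [0.0, 0.0134, 0.0062, 0.0981, 0.0, 0.0], [0.0, 0.0139, 0.0049, 0.0981, 0.0, 0.0], [0.0, 0.0143, 0.0035, 0.0981, 0.0, 0.0], [0.0, 0.0146, 0.0021, 0.0981, 0.0, 0.0], [0.0, 0.0147, 0.0006, 0.0981, 0.0, 0.0], [0.0, 0.0147, -0.0008, 0.0981, 0.0, 0.0], [0.0, 0.0146, -0.0023, 0.0981, 0.0, 0.0], [0.0, 0.0143, -0.0037, 0.0981, 0.0, 0.0], [0.0, 0.0139, -0.0051, 0.0981, 0.0, 0.0], [0.0, 0.0133, -0.0064, 0.0981, 0.0, 0.0], [0.0, 0.0126, -0.0077, 0.0981, 0.0, 0.0], [0.0, 0.0118, -0.0089, 0.0981, 0.0, 0.0]]
```

Call:
move_arm --pt "0 0.034 0.0018 0 0 0" --pt "0 0.034 0.0018 0 0 0" --pt "0 0.034 0.0018 0 0 0" --pt "0 0.0163 0 0.098 0 0" --pt "0 0.0163 0 0.098 0 0" --pt "0 0.0163 0 0.098 0 0" --pt "0 0.0163 0 0.098 0 0" --pt "0 0.0163 0 0.098 0 0" --pt "0 0.0163 0 0.098 0 0" --pt "0 0.0163 0 0.098 0 0" --pt "0 0.0163 0 0.098 0 0" --pt "0 0.0163 0 0.098 0 0" --pt "0 0.0163 0 0.098 0 0" --pt "0 0.0163 0 0.098 0 0" --pt "0 0.0163 0 0.098 0 0" --pt "0 0.0163 0 0.098 0 0" --pt "0 0.0163 0 0.098 0 0" --pt "0 0.0163 0 0.098 0 0" --pt "0 0.0163 0 0.098 0 0"

```text
clock: 9.55
tcp_pos: [0.4877, 0.1419, 0.3006]
tcp_rot: [-2.389, 0.0, -1.489]
wrist_force: [0.3, -0.1, 0.2]
width: 0.0927
```

```bash
python3 - <<'E'
from p import *
p,r=now();print('grasp',p+.167*r.as_matrix()[:,2])
Y=.0805
path(p,r,[(tcp([.6045,.1507,.038],-.75,Y),Rt(-.75,Y),12)])
E
```

```text
9.55 [0.4877 0.1419 0.3006] [-2.389  0.    -1.489] q [ 0.261 -0.378  2.109 -0.196  0.675  1.856] w 0.0927 F [ 0.3 -0.1  0.2]
grasp [0.60145461 0.15124089 0.17870699]
12 rows, max shift 0.009 turn 0.000
[[0.0001, 0.0078, 0.0087, -0.0002, 0.0001, 0.0], [0.0001, 0.0078, 0.0087, -0.0002, 0.0001, 0.0], [0.0001, 0.0078, 0.0087, -0.0002, 0.0001, 0.0], [0.0001, 0.0078, 0.0087, -0.0002, 0.0001, 0.0], [0.0001, 0.0078, 0.0087, -0.0002, 0.0001, 0.0], [0.0001, 0.0078, 0.0087, -0.0002, 0.0001, 0.0], [0.0001, 0.0078, 0.0087, -0.0002, 0.0001, 0.0], [0.0001, 0.0078, 0.0087, -0.0002, 0.0001, 0.0], [0.0001, 0.0078, 0.0087, -0.0002, 0.0001, 0.0], [0.0001, 0.0078, 0.0087, -0.0002, 0.0001, 0.0], [0.0001, 0.0078, 0.0087, -0.0002, 0.0001, 0.0], [0.0001, 0.0078, 0.0087, -0.0002, 0.0001, 0.0]]
```

Call:
move_arm --pt "0 0.0078 0.0087 0 0 0" --pt "0 0.0078 0.0087 0 0 0" --pt "0 0.0078 0.0087 0 0 0" --pt "0 0.0078 0.0087 0 0 0" --pt "0 0.0078 0.0087 0 0 0" --pt "0 0.0078 0.0087 0 0 0" --pt "0 0.0078 0.0087 0 0 0" --pt "0 0.0078 0.0087 0 0 0" --pt "0 0.0078 0.0087 0 0 0" --pt "0 0.0078 0.0087 0 0 0" --pt "0 0.0078 0.0087 0 0 0" --pt "0 0.0078 0.0087 0 0 0" --pt "0 0 0 0 0 0"

```text
clock: 10.85
tcp_pos: [0.4912, 0.1422, 0.1598]
tcp_rot: [-2.395, -0.001, -1.49]
wrist_force: [1.1, -0.1, 0.3]
width: 0.0929
```

Call:
move_arm --pt "0 0 0 0 0 0" --pt "0 0 0 0 0 0" --pt "0 0 0 0 0 0" --pt "0 0 0 0 0 0" --pt "0 0 0 0 0 0" --pt "0 0 0 0 0 0" --pt "0 0 0 0 0 0" --gripper 0 --grip_force 45

```text
clock: 11.55
tcp_pos: [0.4918, 0.1423, 0.1622]
tcp_rot: [-2.392, 0.0, -1.49]
wrist_force: [-4.6, -1.1, 7.0]
width: 0.064
```

```bash
python3 look.py 5; python3 - <<'E'
from p import *
p,r=now();g=p+.167*r.as_matrix()[:,2];print('grasp',g)
Y=.08;u=np.array([np.cos(Y),np.sin(Y),0])
c0=np.array([.6025,.1505,.038])
off=g-c0;ou=off@u;oz=off[2];print('off',ou,oz)
N=21;ps=np.linspace(0,np.pi/2,N+1)
lift=4e-3*np.sin(np.linspace(0,np.pi,N+1))**.5
l=np.cross([0,0,1],u);lat=off@l;print('lat',lat)
R0=r
def pose(ph,li):
    s,k=np.sin(ph),np.cos(ph)
    x=(-.030+ou)*k+(.038+oz)*s+.030; z=-(-.030+ou)*s+(.038+oz)*k+li
    Rr=R.from_rotvec(l*ph)*R0
    G=np.r_[c0[:2],0]+u*x+l*lat+np.array([0,0,z])
    return G-.167*Rr.as_matrix()[:,2],Rr
pp,RR=pose(0,0)
for i in range(1,N+1):
    q,Q=pose(ps[i],lift[i]);print([float(v) for v in np.r_[RR.inv().apply(q-pp),(RR.inv()*Q).as_rotvec()].round(4)+0]);pp,RR=q,Q
print(pp)
E
```

```text
11.55 [0.4918 0.1423 0.1622] [-2.392  0.    -1.49 ] q [ 0.259 -0.199  2.215 -0.315  0.401  1.994] w 0.064 F [-4.6 -1.1  7. ]
grasp [0.6052 0.1515 0.04  ] tilt -0.7481
11.65 [0.4918 0.1423 0.1622] [-2.392  0.    -1.49 ] q [ 0.259 -0.199  2.215 -0.315  0.401  1.994] w 0.064 F [-5.4 -1.1  5.4]
grasp [0.6051985  0.15153901 0.04001349]
off 0.002772903684437822 0.00201349009454211
lat 0.0008200407758440507
[0.0, -0.0171, 0.0, -0.0748, 0.0, 0.0]
[0.0, -0.0164, 0.0007, -0.0748, 0.0, 0.0]
[0.0, -0.0163, 0.0008, -0.0748, 0.0, 0.0]
[0.0, -0.0162, 0.0008, -0.0748, 0.0, 0.0]
[0.0, -0.0162, 0.0009, -0.0748, 0.0, 0.0]
[0.0, -0.0161, 0.0009, -0.0748, 0.0, 0.0]
[0.0, -0.0161, 0.001, -0.0748, 0.0, 0.0]
[0.0, -0.0161, 0.001, -0.0748, 0.0, 0.0]
[0.0, -0.016, 0.0011, -0.0748, 0.0, 0.0]
[0.0, -0.016, 0.0011, -0.0748, 0.0, 0.0]
[0.0, -0.016, 0.0011, -0.0748, 0.0, 0.0]
[0.0, -0.016, 0.0012, -0.0748, 0.0, 0.0]
[0.0, -0.016, 0.0012, -0.0748, 0.0, 0.0]
[0.0, -0.0161, 0.0013, -0.0748, 0.0, 0.0]
[0.0, -0.0161, 0.0013, -0.0748, 0.0, 0.0]
[0.0, -0.0161, 0.0014, -0.0748, 0.0, 0.0]
[0.0, -0.0162, 0.0014, -0.0748, 0.0, 0.0]
[0.0, -0.0162, 0.0015, -0.0748, 0.0, 0.0]
[0.0, -0.0163, 0.0015, -0.0748, 0.0, 0.0]
[0.0, -0.0164, 0.0016, -0.0748, 0.0, 0.0]
[0.0, -0.0171, 0.0023, -0.0748, 0.0, 0.0]
[0.79406084 0.16657264 0.14103164]
```

View pics/side_5.png

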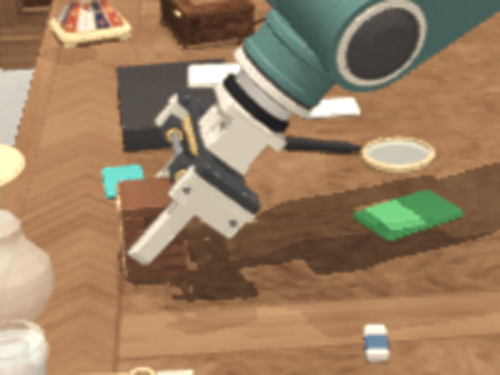

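Gripped at 64 mm, rack unchanged on its side. Second quarter turn:

Call:
move_arm --pt "0 -0.017 0 -0.075 0 0" --pt "0 -0.0164 0.0007 -0.075 0 0" --pt "0 -0.0163 0.0008 -0.075 0 0" --pt "0 -0.0162 0.0008 -0.075 0 0" --pt "0 -0.0162 0.0009 -0.075 0 0" --pt "0 -0.0161 0.0009 -0.075 0 0" --pt "0 -0.0161 0.001 -0.075 0 0" --pt "0 -0.0161 0.001 -0.075 0 0" --pt "0 -0.016 0.0011 -0.075 0 0" --pt "0 -0.016 0.0011 -0.075 0 0" --pt "0 -0.016 0.0011 -0.075 0 0" --pt "0 -0.016 0.0012 -0.075 0 0" --pt "0 -0.016 0.0012 -0.075 0 0" --pt "0 -0.0161 0.0013 -0.075 0 0" --pt "0 -0.0161 0.0013 -0.075 0 0" --pt "0 -0.0161 0.0014 -0.075 0 0" --pt "0 -0.0162 0.0014 -0.075 0 0" --pt "0 -0.0162 0.0015 -0.075 0 0" --pt "0 -0.0163 0.0015 -0.075 0 0" --pt "0 -0.0164 0.0016 -0.075 0 0"

```text
clock: 13.65
tcp_pos: [0.7831, 0.1659, 0.1517]
tcp_rot: [2.387, -0.0, -1.49]
wrist_force: [-0.4, -0.5, -5.7]
width: 0.0643
```

Call:
move_arm --pt "0 -0.0085 0.001 -0.037 0 0" --pt "0 -0.0085 0.001 -0.034 0 0" --pt "0 0 0 0 0 0"

```text
clock: 13.95
tcp_pos: [0.7937, 0.1667, 0.139]
tcp_rot: [2.315, -0.0, -1.49]
wrist_force: [-5.6, -1.3, 3.4]
width: 0.0637
```

```bash
python3 look.py 6
```

```text
13.95 [0.7937 0.1667 0.139 ] [ 2.315 -0.    -1.49 ] q [0.167 0.774 1.075 0.074 2.116 1.667] w 0.0637 F [-5.6 -1.3  3.4]
grasp [0.6713 0.1567 0.0258] tilt 0.8247
```

View pics/side_6.png

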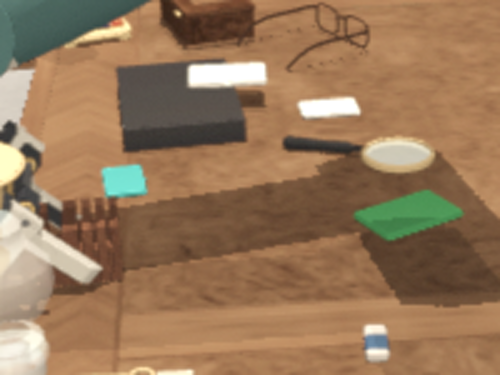

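The rack now stands on its foot at about (85,245), partly hidden by the carafe. I slide it a little back towards the robot along the desk while it is held, to make it visible, then release.

Call:
move_arm --pt "0 0.0048 0.0051 0 0 0" --pt "0 0.0048 0.0051 0 0 0" --pt "0 0.0048 0.0051 0 0 0" --pt "0 0.0048 0.0051 0 0 0" --pt "0 0.0048 0.0051 0 0 0" --pt "0 0.0048 0.0051 0 0 0" --pt "0 0.0048 0.0051 0 0 0" --pt "0 0.0048 0.0051 0 0 0" --pt "0 0 0 0 0 0" --pt "0 0 0 0 0 0"

```text
clock: 15.05
tcp_pos: [0.7375, 0.1622, 0.1403]
tcp_rot: [2.32, -0.0, -1.49]
wrist_force: [0.6, 0.0, -4.4]
width: 0.0635
```

Call:
move_arm --pt "0 0 0 0 0 0" --pt "0 0 0 0 0 0" --pt "0 0 0 0 0 0" --pt "0 0 0 0 0 0" --pt "0 0 0 0 0 0" --pt "0 0 0 0 0 0" --pt "0 0 -0.015 0 0 0" --pt "0 0 -0.025 0 0 0" --pt "0 0 -0.03 0 0 0" --pt "0 0 -0.03 0 0 0" --pt "0 0 0 0 0 0" --gripper 1

```text
clock: 16.15
tcp_pos: [0.8123, 0.1681, 0.2113]
tcp_rot: [2.324, 0.0, -1.49]
wrist_force: [1.1, -0.3, 0.7]
width: 0.0927
```

```bash
python3 look.py 7; python3 -c "
from rk import *;rack('7',.052,.07)"
```

```text
16.15 [0.8123 0.1681 0.2113] [ 2.324  0.    -1.49 ] q [0.165 0.754 0.981 0.077 2.221 1.675] w 0.0927 F [ 1.1 -0.3  0.7]
grasp [0.6908 0.1584 0.0971] tilt 0.8161
top 330 0.0594 (array([614.64337158, 153.27384949]), (76.94051361083984, 70.28224182128906), 6.595726013183594)
[[572.4000244140625, 183.8000030517578], [580.5, 113.9000015258789], [656.9000244140625, 122.80000305175781], [648.7999877929688, 192.60000610351562]]
side ext x 0.5747 0.6506
face slope 0.0578 y at mean [0.61132147 0.18347005 0.02730615]
```

View pics/side_7.png

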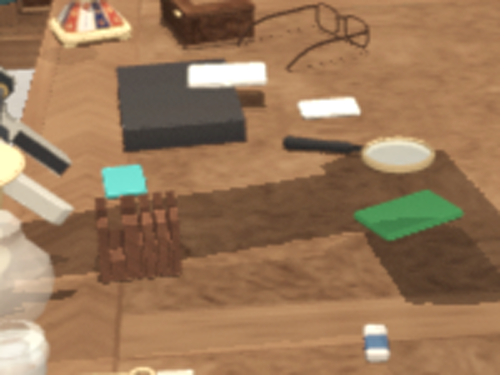

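The side crop shows the rack upright on its foot at (140,235), with the slots up and the wide slot on the far (left) side. Now on to the case.

```bash
python3 - <<'E'
from p import *
p,r=now()
G=[.478,-.248,.13]
path(p,r,[([.72,.14,.36],Rt(.3,.08),7),([.50,-.05,.38],Rt(-.25,.04),7),(tcp(G,-.7,0),Rt(-.7,0),6)])
E
```

```text
16.25 [0.8105 0.1681 0.2077] [ 2.32 -0.   -1.49] q [0.165 0.754 0.988 0.077 2.218 1.675] w 0.0929 F [-0.9  0.5  0.9]
7 rows, max shift 0.025 turn 0.075
[[0.003, 0.0249, -0.0051, 0.0746, -0.0001, 0.0001], [0.003, 0.0245, -0.007, 0.0746, -0.0001, 0.0001], [0.003, 0.0239, -0.0088, 0.0746, -0.0001, 0.0001], [0.003, 0.0232, -0.0105, 0.0746, -0.0001, 0.0001], [0.003, 0.0223, -0.0122, 0.0746, -0.0001, 0.0001], [0.003, 0.0213, -0.0139, 0.0746, -0.0001, 0.0001], [0.003, 0.0203, -0.0154, 0.0746, -0.0001, 0.0001]]
7 rows, max shift 0.033 turn 0.079
[[0.0245, 0.0328, 0.0072, 0.0786, -0.0001, 0.0058], [0.0247, 0.0332, 0.0046, 0.0786, -0.0001, 0.0058], [0.0249, 0.0333, 0.002, 0.0786, -0.0001, 0.0058], [0.0251, 0.0332, -0.0007, 0.0786, -0.0001, 0.0058], [0.0253, 0.0329, -0.0033, 0.0786, -0.0001, 0.0058], [0.0255, 0.0324, -0.0058, 0.0786, -0.0001, 0.0058], [0.0257, 0.0317, -0.0083, 0.0786, -0.0001, 0.0058]]
6 rows, max shift 0.033 turn 0.075
[[0.0321, 0.0272, 0.0141, 0.075, 0.0031, 0.006], [0.0322, 0.028, 0.0121, 0.075, 0.0031, 0.006], [0.0324, 0.0287, 0.0101, 0.075, 0.0031, 0.006], [0.0325, 0.0291, 0.008, 0.075, 0.0031, 0.006], [0.0327, 0.0295, 0.0059, 0.075, 0.0031, 0.006], [0.0328, 0.0296, 0.0038, 0.075, 0.0031, 0.006]]
```

Call:
move_arm --pt "0.003 0.025 -0.005 0.075 0 0" --pt "0.003 0.0245 -0.007 0.075 0 0" --pt "0.003 0.024 -0.009 0.075 0 0" --pt "0.003 0.023 -0.0105 0.075 0 0" --pt "0.003 0.0225 -0.012 0.075 0 0" --pt "0.003 0.0215 -0.014 0.075 0 0" --pt "0.003 0.0205 -0.0155 0.074 0 0" --pt "0.0245 0.033 0.007 0.0785 0 0.006" --pt "0.0247 0.033 0.0046 0.0785 0 0.006" --pt "0.025 0.0333 0.002 0.0785 0 0.006" --pt "0.025 0.033 -0.0007 0.0785 0 0.006" --pt "0.0253 0.033 -0.0033 0.0785 0 0.006" --pt "0.0255 0.0324 -0.0058 0.0785 0 0.006" --pt "0.0257 0.0317 -0.0083 0.0785 0 0.006"

```text
clock: 17.65
tcp_pos: [0.4973, -0.0507, 0.3787]
tcp_rot: [-2.888, -0.001, -1.531]
wrist_force: [0.6, -0.2, 0.3]
width: 0.0929
```

```bash
python3 look.py 8 100 100 460 330; python3 - <<'E'
from h import *
f=load('top8.npz');im=f['image']
cv2.imwrite('pics/top_8.png',cv2.resize(im[110:290,180:440],None,fx=2.5,fy=2.5))
hsv=cv2.cvtColor(im,cv2.COLOR_BGR2HSV)
m=((hsv[...,1]<45)&(hsv[...,2]>150)).astype(np.uint8);m[:165]=0;m[230:]=0;m[:,:355]=0;m[:,420:]=0
cs,_=cv2.findContours(m,0,cv2.CHAIN_APPROX_NONE);c=max(cs,key=cv2.contourArea)[:,0]
print('case',rect(cast(f,c,.039)[:,:2]))
P=cloud(f);Q=P[120:220,190:280].reshape(-1,3);Q=Q[(Q[:,2]>.05)&(Q[:,2]<.075)];print('rack',len(Q),rect(Q[:,:2]))
E
```

```text
17.65 [ 0.4973 -0.0507  0.3787] [-2.888e+00 -1.000e-03 -1.531e+00] q [-0.164 -0.333  1.902  0.051  1.323  1.36 ] w 0.0929 F [ 0.6 -0.2  0.3]
grasp [ 0.5391 -0.0493  0.217 ] tilt -0.2532
case (array([ 511.10769653, -254.25042725]), (50.333580017089844, 94.57609558105469), 83.57123565673828, array([[ 461.29913, -273.96423],
       [ 555.2805 , -284.5537 ],
       [ 560.91626, -234.53662],
       [ 466.93488, -223.94714]], dtype=float32))
rack 566 (array([613.40618896, 154.10954285]), (77.619384765625, 63.86875534057617), 4.777561187744141, array([[572.0716 , 182.7006 ],
       [577.39105, 119.05375],
       [654.7408 , 125.51848],
       [649.4213 , 189.16534]], dtype=float32))
```

View pics/top_8.png

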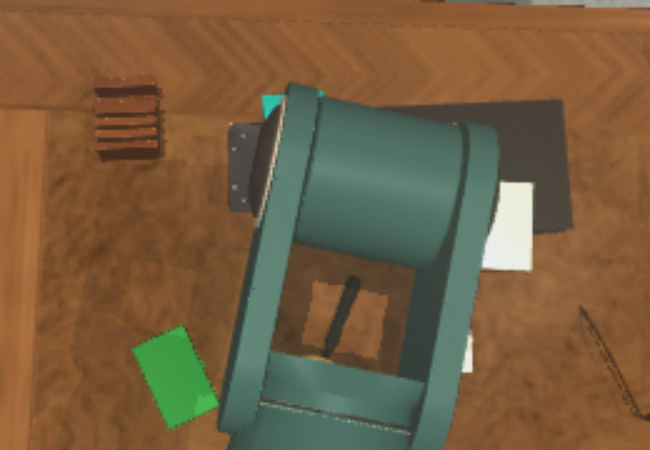

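View pics/side_8.png

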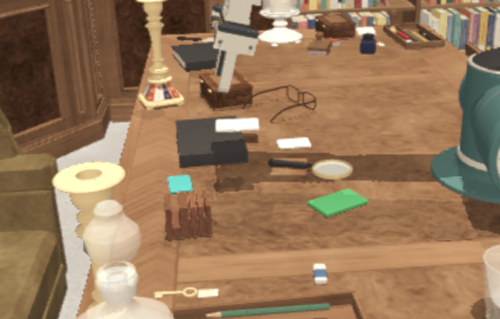

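Top crop: the rack, upright, is at (127,115) with its wide slot at the far side. The arm partly covers the case, so I keep its first measurement. Moving over its jutting end.

```bash
python3 - <<'E'
from p import *;from h import *
f=load('top0.npz');im=f['image'];hsv=cv2.cvtColor(im,cv2.COLOR_BGR2HSV)
m=((hsv[...,1]<60)&(hsv[...,2]>130)).astype(np.uint8);m[:165]=0;m[232:]=0;m[:,:355]=0;m[:,420:]=0
cs,_=cv2.findContours(m,0,cv2.CHAIN_APPROX_NONE);c=max(cs,key=cv2.contourArea)[:,0]
print('case',rect(cast(f,c,.039)[:,:2])[:3])
s=load('side0.npz');im=s['image'];hsv=cv2.cvtColor(im,cv2.COLOR_BGR2HSV)
m=((hsv[...,1]<60)&(hsv[...,2]>170)).astype(np.uint8);k=np.zeros_like(m);k[178:202,245:298]=1;m*=k
cs,_=cv2.findContours(m,0,cv2.CHAIN_APPROX_NONE);c=max(cs,key=cv2.contourArea)[:,0]
print('case side',rect(cast(s,c,.039)[:,:2])[:3])
p,r=now()
G=[.478,-.248,.12]
path(p,r,[(tcp(G,-.7,0),Rt(-.7,0),7)])
E
```

```text
case (array([ 511.19992065, -246.65226746]), (61.07018280029297, 94.03728485107422), 89.86272430419922)
case side (array([ 513.36865234, -240.59957886]), (79.15298461914062, 95.90510559082031), 89.20235443115234)
17.75 [ 0.4959 -0.0519  0.3799] [-2.887e+00 -2.000e-03 -1.534e+00] q [-0.167 -0.336  1.904  0.051  1.325  1.36 ] w 0.0928 F [0.3 0.3 0.2]
7 rows, max shift 0.028 turn 0.064
[[0.0273, 0.0231, 0.0135, 0.0636, 0.0022, 0.0048], [0.0274, 0.0238, 0.0121, 0.0636, 0.0022, 0.0048], [0.0275, 0.0244, 0.0106, 0.0636, 0.0022, 0.0048], [0.0276, 0.0249, 0.0091, 0.0636, 0.0022, 0.0048], [0.0277, 0.0253, 0.0076, 0.0636, 0.0022, 0.0048], [0.0278, 0.0256, 0.006, 0.0636, 0.0022, 0.0048], [0.0279, 0.0258, 0.0045, 0.0636, 0.0022, 0.0048]]
```

Call:
move_arm --pt "0.0273 0.023 0.0135 0.0635 0.002 0.005" --pt "0.0274 0.024 0.012 0.0635 0.002 0.005" --pt "0.0275 0.0244 0.0106 0.0635 0.002 0.005" --pt "0.0276 0.025 0.009 0.0635 0.002 0.005" --pt "0.0277 0.0253 0.0076 0.0635 0.002 0.005" --pt "0.0278 0.0256 0.006 0.0635 0.002 0.005" --pt "0.0279 0.0258 0.0045 0.0635 0.002 0.005" --pt "0 0 0 0 0 0"

```text
clock: 18.55
tcp_pos: [0.3711, -0.2479, 0.2444]
tcp_rot: [-2.448, 0.006, -1.573]
wrist_force: [0.7, 0.2, 0.4]
width: 0.0928
```

```bash
python3 look.py 9 200 110 340 230; python3 - <<'E'
from h import *;from p import *
f=load('top9.npz');im=f['image']
cv2.imwrite('pics/top_9.png',cv2.resize(im[140:260,320:450],None,fx=4,fy=4))
p,r=now();path(p,r,[(tcp([.478,-.247,.0345],-.7,0),Rt(-.7,0),10)])
E
```

```text
18.55 [ 0.3711 -0.2479  0.2444] [-2.448  0.006 -1.573] q [-0.763 -0.451  2.247  0.602  0.903  0.539] w 0.0928 F [0.7 0.2 0.4]
grasp [ 0.4779 -0.2473  0.116 ] tilt -0.6938
18.65 [ 0.3731 -0.2465  0.2474] [-2.448  0.005 -1.57 ] q [-0.757 -0.453  2.242  0.597  0.904  0.547] w 0.0929 F [ 0.5 -0.4  0.4]
10 rows, max shift 0.006 turn 0.001
[[0.0001, 0.0056, 0.0064, 0.0006, 0.0004, -0.0003], [0.0001, 0.0057, 0.0064, 0.0006, 0.0004, -0.0003], [0.0001, 0.0057, 0.0064, 0.0006, 0.0004, -0.0003], [0.0001, 0.0057, 0.0064, 0.0006, 0.0004, -0.0003], [0.0001, 0.0057, 0.0064, 0.0006, 0.0004, -0.0003], [0.0001, 0.0057, 0.0064, 0.0006, 0.0004, -0.0003], [0.0001, 0.0057, 0.0064, 0.0006, 0.0004, -0.0003], [0.0001, 0.0057, 0.0064, 0.0006, 0.0004, -0.0003], [0.0001, 0.0057, 0.0063, 0.0006, 0.0004, -0.0003], [0.0001, 0.0057, 0.0063, 0.0006, 0.0004, -0.0003]]
```

View pics/top_9.png

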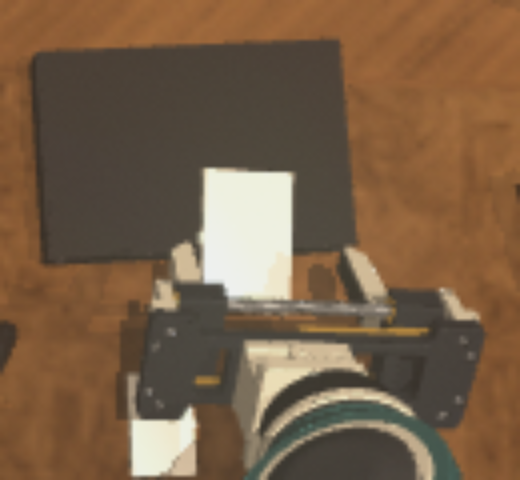

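View pics/side_9.png

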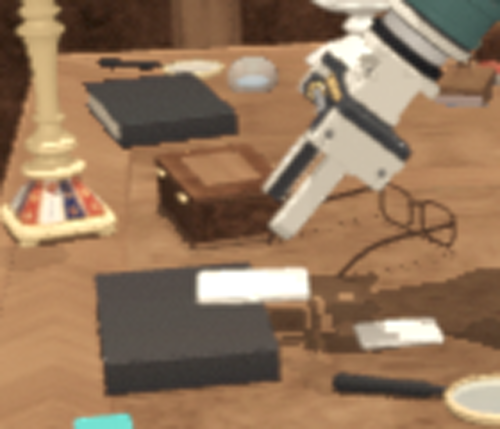

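The jaws are centred over the case's jutting end, allowing for perspective (top crop: fingers at (185,255) and (350,255), case at (248,230)). The side view agrees. Descending.

Call:
move_arm --pt "0 0.0057 0.0064 0 0 0" --pt "0 0.0057 0.0064 0 0 0" --pt "0 0.0057 0.0064 0 0 0" --pt "0 0.0057 0.0064 0 0 0" --pt "0 0.0057 0.0064 0 0 0" --pt "0 0.0057 0.0064 0 0 0" --pt "0 0.0057 0.0064 0 0 0" --pt "0 0.0057 0.0064 0 0 0" --pt "0 0.0057 0.0064 0 0 0" --pt "0 0.0057 0.0064 0 0 0" --pt "0 0 0 0 0 0"

```text
clock: 19.75
tcp_pos: [0.3706, -0.2461, 0.1616]
tcp_rot: [-2.447, 0.004, -1.569]
wrist_force: [0.6, 0.2, 0.1]
width: 0.0928
```

```bash
python3 look.py 10 200 110 340 230
```

```text
19.75 [ 0.3706 -0.2461  0.1616] [-2.447  0.004 -1.569] q [-0.761 -0.339  2.317  0.704  0.757  0.386] w 0.0928 F [0.6 0.2 0.1]
grasp [ 0.4775 -0.2454  0.0333] tilt -0.6947
```

View pics/side_10.png

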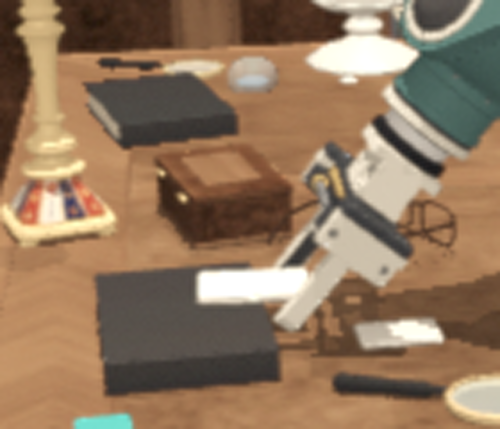

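Call:
move_arm --pt "0.0015 0 0 0 0 0" --pt "0 0 0 0 0 0" --pt "0 0 0 0 0 0" --pt "0 0 0 0 0 0" --pt "0 0 0 0 0 0" --pt "0 0 0 0 0 0" --pt "0 0 0 0 0 0" --pt "0 0 0 0 0 0" --gripper 0 --grip_force 40

```text
clock: 20.65
tcp_pos: [0.3709, -0.2478, 0.1631]
tcp_rot: [-2.445, 0.002, -1.569]
wrist_force: [0.8, -0.4, 0.2]
width: 0.06
```

Call:
move_arm --pt "0 -0.0064 -0.0077 0 0 0" --pt "0 -0.0064 -0.0077 0 0 0" --pt "0 -0.0064 -0.0077 0 0 0" --pt "0 -0.0064 -0.0077 0 0 0" --pt "0 -0.0064 -0.0077 0 0 0" --pt "0 -0.0064 -0.0077 0 0 0" --pt "0 0 0 0 0 0"

```text
clock: 21.35
tcp_pos: [0.3709, -0.2482, 0.2249]
tcp_rot: [-2.444, 0.001, -1.569]
wrist_force: [-0.7, 0.2, -1.4]
width: 0.06
```

```bash
python3 look.py 11 200 110 340 230
```

```text
21.35 [ 0.3709 -0.2482  0.2249] [-2.444e+00  1.000e-03 -1.569e+00] q [-0.764 -0.429  2.266  0.625  0.866  0.498] w 0.06 F [-0.7  0.2 -1.4]
grasp [ 0.4782 -0.2479  0.0969] tilt -0.6979
```

View pics/side_11.png

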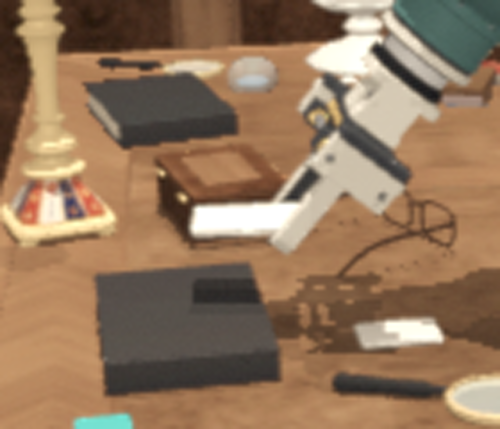

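Held level at 60 mm with no droop. Next I plan the carry: tilt so the jutting end comes up and the case hangs vertical above the slot.

```bash
cat >> p.py <<'E'
def gpath(p,r,G1,th1,yaw1,n,th0=None,yaw0=None):
    G0=p+.167*r.as_matrix()[:,2];M=r.as_matrix();
    R1=Rt(th1,yaw1);rv=(r.inv()*R1).as_rotvec();pp,RR=p,r;out=[]
    for i in range(1,n+1):
        Q=r*R.from_rotvec(rv*i/n);G=G0+(np.array(G1)-G0)*i/n;q=G-.167*Q.as_matrix()[:,2]
        out.append([float(v) for v in np.r_[RR.inv().apply(q-pp).round(4),(RR.inv()*Q).as_rotvec().round(3)]+0]);pp,RR=q,Q
    for o in out:print(o)
    return pp,RR
E
python3 - <<'E'
from p import *
p,r=now()
p,r=gpath(p,r,[.55,-.10,.21],-.25,.02,9);print()
p,r=gpath(p,r,[.635,.1547,.185],.873,.0825,13);print(p)
E
```

```text
21.45 [ 0.3706 -0.248   0.2232] [-2.445e+00  2.000e-03 -1.569e+00] q [-0.764 -0.428  2.268  0.626  0.865  0.497] w 0.0601 F [-0.  -0.1 -1.1]
[-0.0163, -0.0226, -0.0044, -0.05, -0.001, -0.002]
[-0.0163, -0.0224, -0.0051, -0.05, -0.001, -0.002]
[-0.0162, -0.0222, -0.0058, -0.05, -0.001, -0.002]
[-0.0162, -0.0219, -0.0064, -0.05, -0.001, -0.002]
[-0.0162, -0.0216, -0.0071, -0.05, -0.001, -0.002]
[-0.0162, -0.0212, -0.0077, -0.05, -0.001, -0.002]
[-0.0162, -0.0208, -0.0084, -0.05, -0.001, -0.002]
[-0.0161, -0.0204, -0.009, -0.05, -0.001, -0.002]
[-0.0161, -0.02, -0.0095, -0.05, -0.001, -0.002]

[-0.0198, -0.0206, 0.0042, -0.086, 0.002, -0.005]
[-0.0197, -0.021, 0.0036, -0.086, 0.002, -0.005]
[-0.0197, -0.0213, 0.003, -0.086, 0.002, -0.005]
[-0.0197, -0.0216, 0.0024, -0.086, 0.002, -0.005]
[-0.0196, -0.0218, 0.0017, -0.086, 0.002, -0.005]
[-0.0196, -0.022, 0.001, -0.086, 0.002, -0.005]
[-0.0196, -0.0221, 0.0003, -0.086, 0.002, -0.005]
[-0.0195, -0.0221, -0.0004, -0.086, 0.002, -0.005]
[-0.0195, -0.0221, -0.0011, -0.086, 0.002, -0.005]
[-0.0194, -0.022, -0.0018, -0.086, 0.002, -0.005]
[-0.0194, -0.0219, -0.0024, -0.086, 0.002, -0.005]
[-0.0194, -0.0217, -0.0031, -0.086, 0.002, -0.005]
[-0.0193, -0.0214, -0.0038, -0.086, 0.002, -0.005]
[0.76253018 0.16524518 0.29230262]
```

Call:
move_arm --pt "-0.0163 -0.0226 -0.0044 -0.05 -0.001 -0.002" --pt "-0.0163 -0.0224 -0.005 -0.05 -0.001 -0.002" --pt "-0.0162 -0.0222 -0.0058 -0.05 -0.001 -0.002" --pt "-0.0162 -0.022 -0.0064 -0.05 -0.001 -0.002" --pt "-0.0162 -0.0216 -0.007 -0.05 -0.001 -0.002" --pt "-0.0162 -0.0212 -0.0077 -0.05 -0.001 -0.002" --pt "-0.0162 -0.0208 -0.0084 -0.05 -0.001 -0.002" --pt "-0.016 -0.0204 -0.009 -0.05 -0.001 -0.002" --pt "-0.016 -0.02 -0.0095 -0.05 -0.001 -0.002"

```text
clock: 22.35
tcp_pos: [0.5096, -0.1002, 0.3714]
tcp_rot: [-2.898, 0.003, -1.548]
wrist_force: [0.6, -0.0, -0.8]
width: 0.0602
```

Call:
move_arm --pt "-0.0198 -0.0206 0.0042 -0.086 0.002 -0.005" --pt "-0.0197 -0.021 0.0036 -0.086 0.002 -0.005" --pt "-0.0197 -0.0213 0.003 -0.086 0.002 -0.005" --pt "-0.0197 -0.0216 0.0024 -0.086 0.002 -0.005" --pt "-0.0196 -0.0218 0.0017 -0.086 0.002 -0.005" --pt "-0.0196 -0.022 0.001 -0.086 0.002 -0.005" --pt "-0.0196 -0.022 0.0003 -0.086 0.002 -0.005" --pt "-0.0195 -0.022 -0.0004 -0.086 0.002 -0.005" --pt "-0.0195 -0.022 -0.001 -0.086 0.002 -0.005" --pt "-0.0194 -0.022 -0.0018 -0.086 0.002 -0.005" --pt "-0.0194 -0.022 -0.0024 -0.086 0.002 -0.005" --pt "-0.0194 -0.0217 -0.003 -0.086 0.002 -0.005" --pt "-0.0193 -0.0214 -0.0038 -0.086 0.002 -0.005" --pt "0 0 0 0 0 0" --pt "0 0 0 0 0 0"

```text
clock: 23.85
tcp_pos: [0.7617, 0.166, 0.2894]
tcp_rot: [2.268, -0.002, -1.482]
wrist_force: [-0.5, -0.7, -0.2]
width: 0.0599
```

```bash
python3 look.py 12 190 100 350 290
```

```text
23.85 [0.7617 0.166  0.2894] [ 2.268e+00 -2.000e-03 -1.482e+00] q [0.173 0.604 1.082 0.086 2.326 1.685] w 0.0599 F [-0.5 -0.7 -0.2]
grasp [0.6342 0.1545 0.1822] tilt 0.8718
```

View pics/side_12.png

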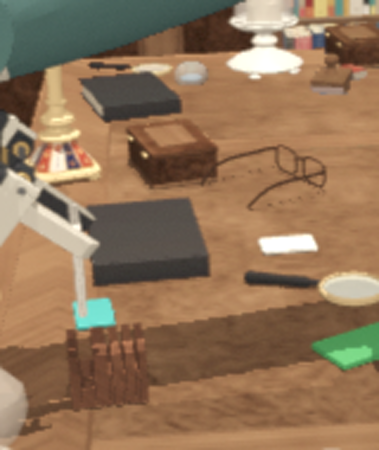

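```bash
python3 - <<'E'
from h import *
s=load('side12.npz');im=s['image'];Q=cloud(s)
cv2.imwrite('pics/side_12z.png',cv2.resize(im[195:285,205:265],None,fx=9,fy=6.6,interpolation=cv2.INTER_NEAREST)[:600])
hsv=cv2.cvtColor(im,cv2.COLOR_BGR2HSV)
q=Q.reshape(-1,3);sat=hsv[...,1].reshape(-1)
k=(abs(q[:,0]-.635)<.03)&(q[:,1]>.10)&(q[:,1]<.21)&(q[:,2]>.085)&(q[:,2]<.155)&(sat<90)
A=q[k];print(len(A),A.min(0),A.max(0),A.mean(0))
k=(sat.reshape(im.shape[:2])<60)
for v in range(205,236,3):
    u=np.where(k[v,205:245])[0]+205
    if len(u): print(v,u.min(),u.max(),[Q[v,x].round(4).tolist() for x in (u.min(),u.max())])
# expected slot outline at near end face (y+): rack frame -> world
Y=.0825;ux=np.array([np.cos(Y),np.sin(Y),0]);l=np.array([-ux[1],ux[0],0]);c=np.array([.614,.153,0])
for d in (.028,.014,.038,-.038):
    for e in (.032,-.032):
        print(d,e,proj(s,c+ux*d+l*e+[0,0,.06]).round(1))
E
```

```text
91 [0.62818678 0.13947663 0.09927838] [0.64070335 0.18767966 0.15476746] [0.63279127 0.17967311 0.12749072]
205 218 244 [[0.6404, 0.2016, 0.1791], [0.5952, -0.144, 0.0317]]
208 221 244 [[0.6362, 0.1801, 0.1626], [0.5951, -0.1241, 0.0307]]
211 221 244 [[0.6363, 0.186, 0.1578], [0.5953, -0.1111, 0.0268]]
214 222 244 [[0.6351, 0.1808, 0.1482], [0.5958, -0.11, 0.0179]]
217 222 244 [[0.6354, 0.1841, 0.1423], [0.5963, -0.1054, 0.0106]]
220 222 225 [[0.6365, 0.1776, 0.1321], [0.6294, 0.1826, 0.1339]]
223 222 225 [[0.6369, 0.1807, 0.126], [0.6302, 0.1802, 0.1254]]
226 222 236 [[0.6587, -0.0774, -0.0009], [0.6187, -0.0618, 0.0039]]
229 220 237 [[0.6631, -0.0555, 0.0005], [0.6162, -0.0541, -0.0019]]
232 223 238 [[0.6367, 0.1766, 0.1015], [0.6129, -0.0319, -0.0006]]
235 221 221 [[0.6587, -0.0186, -0.0003], [0.6587, -0.0186, -0.0003]]
0.028 0.032 [[223.1 250.3]]
0.028 -0.032 [[222.1 238.1]]
0.014 0.032 [[229.2 249.7]]
0.014 -0.032 [[227.9 237.5]]
0.038 0.032 [[218.7 250.8]]
0.038 -0.032 [[217.9 238.5]]
-0.038 0.032 [[251.8 247.5]]
-0.038 -0.032 [[249.4 235.5]]
```

View pics/side_12z.png

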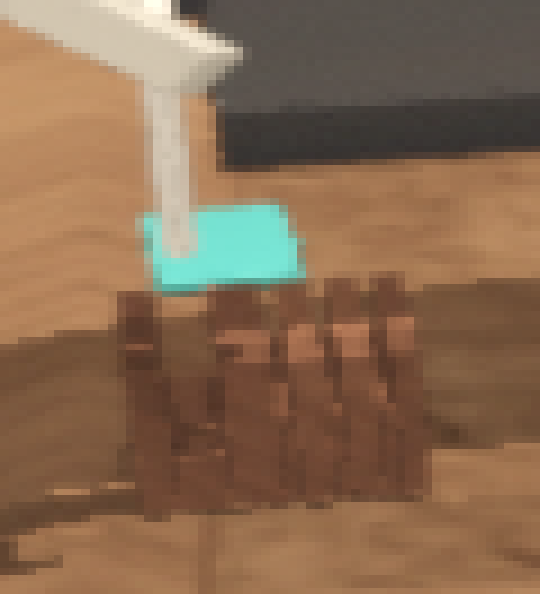

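In the zoom the case's lower end, at columns 163–195, is inside the wide-slot gap at about 157–218, and by depth it is vertical. Case x ≈ 0.633 against slot 0.632 at that end. Lowering part of the way.

Call:
move_arm --pt "0 -0.0054 0.0045 0 0 0" --pt "0 -0.0054 0.0045 0 0 0" --pt "0 -0.0054 0.0045 0 0 0" --pt "0 -0.0054 0.0045 0 0 0" --pt "0 -0.0054 0.0045 0 0 0" --pt "0 -0.0054 0.0045 0 0 0" --pt "0 -0.0054 0.0045 0 0 0" --pt "0 0 0 0 0 0"

```text
clock: 24.75
tcp_pos: [0.7616, 0.1656, 0.2408]
tcp_rot: [2.268, -0.002, -1.482]
wrist_force: [-1.0, -0.2, -1.5]
width: 0.06
```

```bash
python3 look.py 13 195 170 275 290
```

```text
24.75 [0.7616 0.1656 0.2408] [ 2.268e+00 -2.000e-03 -1.482e+00] q [0.172 0.634 1.119 0.081 2.259 1.678] w 0.06 F [-1.  -0.2 -1.5]
grasp [0.6341 0.1541 0.1336] tilt 0.8717
```

View pics/side_13.png

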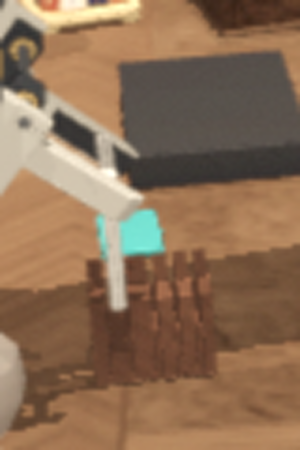

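The case's lower end (117,305) is inside the slot without contact force. Lowering to the floor.

Call:
move_arm --pt "0 -0.0038 0.0032 0 0 0" --pt "0 -0.0038 0.0032 0 0 0" --pt "0 -0.0038 0.0032 0 0 0" --pt "0 -0.0038 0.0032 0 0 0" --pt "0 -0.0023 0.0019 0 0 0" --pt "0 0 0 0 0 0"

```text
clock: 25.45
tcp_pos: [0.7616, 0.1656, 0.2187]
tcp_rot: [2.269, -0.002, -1.482]
wrist_force: [-0.2, -0.1, -1.3]
width: 0.0601
```

```bash
python3 look.py 14 195 170 275 290
```

```text
25.45 [0.7616 0.1656 0.2187] [ 2.269e+00 -2.000e-03 -1.482e+00] q [0.172 0.65  1.133 0.079 2.229 1.675] w 0.0601 F [-0.2 -0.1 -1.3]
grasp [0.6342 0.1541 0.1114] tilt 0.8711
```

View pics/side_14.png

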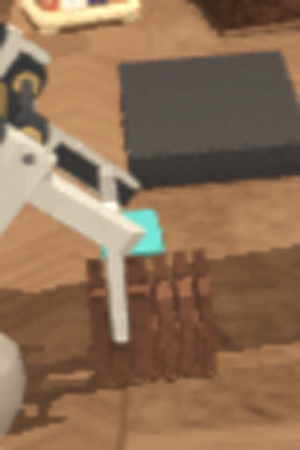

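Still no contact; creeping down 1.5 mm per row until the force shows.

Call:
move_arm --pt "0 -0.0012 0.001 0 0 0" --pt "0 -0.0012 0.001 0 0 0" --pt "0 -0.0012 0.001 0 0 0" --pt "0 0 0 0 0 0"

```text
clock: 25.95
tcp_pos: [0.7617, 0.1656, 0.2153]
tcp_rot: [2.269, -0.002, -1.482]
wrist_force: [-0.2, 0.1, 3.9]
width: 0.0597
```

Call:
move_arm --pt "0 -0.0012 0.001 0 0 0" --pt "0 0 0 0 0 0"

```text
clock: 26.15
tcp_pos: [0.7618, 0.1655, 0.2151]
tcp_rot: [2.269, -0.002, -1.482]
wrist_force: [-0.3, -1.6, 12.8]
width: 0.0597
```

The case is seated on the slot floor (12.8 N up). Releasing and backing away.

Call:
move_arm --pt "0 0 0 0 0 0" --pt "0 0 0 0 0 0" --pt "0 0 0 0 0 0" --pt "0 0 0 0 0 0" --pt "0 0 0 0 0 0" --pt "0 0 0 0 0 0" --pt "0 0 0 0 0 0" --gripper 1

```text
clock: 26.85
tcp_pos: [0.7617, 0.1656, 0.2131]
tcp_rot: [2.269, -0.002, -1.482]
wrist_force: [-0.1, -0.5, -0.2]
width: 0.093
```

```bash
python3 look.py 15 195 170 275 290
```

```text
26.85 [0.7617 0.1656 0.2131] [ 2.269e+00 -2.000e-03 -1.482e+00] q [0.172 0.654 1.136 0.079 2.221 1.674] w 0.093 F [-0.1 -0.5 -0.2]
grasp [0.6343 0.1541 0.1057] tilt 0.8703
```

View pics/side_15.png

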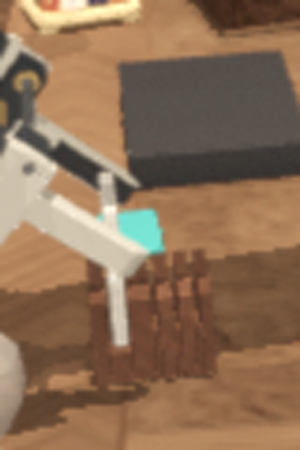

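Call:
move_arm --pt "0 0 -0.01 0 0 0" --pt "0 0 -0.015 0 0 0" --pt "0 0 -0.02 0 0 0" --pt "0 0 -0.025 0 0 0" --pt "0 0.005 -0.025 0 0 0" --pt "0 0.02 -0.01 0 0 0" --pt "0 0.035 0 0 0 0" --pt "0 0.035 0 0 0 0" --pt "0 0 0 0 0 0"

```text
clock: 27.85
tcp_pos: [0.7789, 0.1676, 0.3601]
tcp_rot: [2.275, -0.001, -1.482]
wrist_force: [0.5, 0.0, 0.1]
width: 0.0929
```

```bash
python3 look.py 16 195 150 335 290; python3 - <<'E'
from h import *
s=load('side16.npz');im=s['image'];Q=cloud(s);hsv=cv2.cvtColor(im,cv2.COLOR_BGR2HSV)
q=Q.reshape(-1,3);sat=hsv[...,1].reshape(-1)
b=(abs(q[:,0]-.635)<.03)&(q[:,1]>.10)&(q[:,1]<.21)&(sat<100)
T=q[b&(q[:,2]>.07)];print('case',len(T),T.min(0),T.max(0))
F=T[T[:,1]>.17];print('front edge x(z) fit',np.polyfit(F[:,2],F[:,0],1),F[:,:2].mean(0))
k=(q[:,0]>.55)&(q[:,0]<.68)&(q[:,1]>.1)&(q[:,1]<.21)&(abs(q[:,2]-.06)<.006);print('rack top',np.median(q[k,2]),rect(q[k,:2])[:3])
E
```

```text
27.85 [0.7789 0.1676 0.3601] [ 2.275e+00 -1.000e-03 -1.482e+00] q [0.171 0.611 0.956 0.095 2.437 1.698] w 0.0929 F [0.5 0.  0.1]
grasp [0.6522 0.1562 0.2519] tilt 0.8642
case 2192 [0.60500914 0.10010962 0.07245356] [0.66493411 0.20966047 0.51918239]
front edge x(z) fit [-0.00388046  0.63679933] [0.63512419 0.19023608]
rack top 0.059519265898758056 (array([614.86938477, 154.07710266]), (76.13623809814453, 70.32403564453125), 5.2536702156066895)
```

View pics/side_16.png

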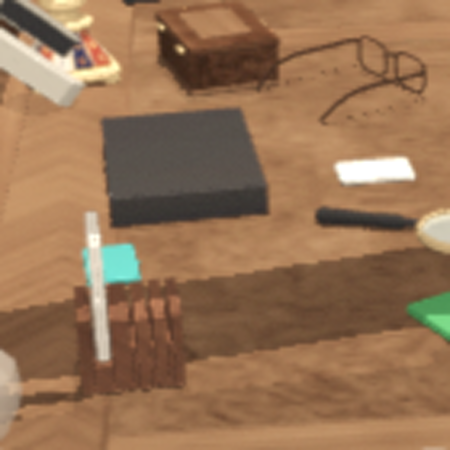

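```bash
python3 - <<'E'
from h import *
s=load('side16.npz');im=s['image'];Q=cloud(s);hsv=cv2.cvtColor(im,cv2.COLOR_BGR2HSV)
q=Q.reshape(-1,3);sat=hsv[...,1].reshape(-1)
T=q[(abs(q[:,0]-.635)<.02)&(q[:,1]>.10)&(q[:,1]<.21)&(sat<100)&(q[:,2]>.07)&(q[:,2]<.17)]
print(len(T),T.min(0),T.max(0),np.percentile(T[:,2],98));F=T[T[:,1]>.17];print(np.polyfit(F[:,2],F[:,0],1),F.mean(0))
a=load('side0.npz');f0=load('top0.npz');f1=load('top16.npz')
# others moved? compare book top depth edges
P0=cloud(f0);P1=cloud(f1)
for P in(P0,P1):
    B=P[130:230,310:430].reshape(-1,3);B=B[(B[:,2]>.025)&(B[:,2]<.035)];print('book',len(B),rect(B[:,:2])[:3])
from rig import manip
manip.job_done();print('done')
E
```

```text
115 [0.62870134 0.12298568 0.07245356] [0.64028509 0.18233829 0.12213917] 0.12074901370649227
[-0.00319802  0.63320122] [0.63289274 0.1783789  0.09646029]
book 3509 (array([ 552.27038574, -217.9024353 ]), (186.58029174804688, 208.95416259765625), 4.645933628082275)
book 3886 (array([ 573.98669434, -215.92105103]), (142.5918731689453, 209.3008270263672), 4.46719217300415)
the job is handed in; nothing more can be done
done
```

The card rack is right way up on its foot, and the silver card case stands on edge in its wide slot, down on the floor. I handed the job in at about 28 s of the 70 s allowed.

- **Rack:** I rolled it over its far edges in two gripped quarter turns, with a released rest on its side in between, lowering it gently each time. I then slid it about 55 mm back towards the robot, still gripped, so the camera could see it. It may have been just clear of the desk during that slide, because the wrist was carrying most of its weight.
- **Case:** I took it off the book by its jutting end, turned it upright and lowered it until it touched the slot floor. I then opened the gripper and backed clear.

**Last checks:**
- **Rack upright:** its slotted face measures 59.5 mm above the desk.
- **Case height:** its top is at about 121 mm against 120 mm expected, so its centre is about 48–49 mm above the slot floor (limit 52 mm).
- **Case position:** it is about 1 mm off the slot's middle across, and its face is vertical within 0.01 rad.
- **Robot:** it touches nothing.
- **Book:** its final outline is the right size (143 × 209 mm) at the angle it had at the start. The two outlines' centres differ by about 22 mm. The case was lying across the first one, so I don't think the book moved, but I did not measure it a second way.
- **Reading glass, eraser and key:** I did not measure these at the end. The arm never went down near them. The glass was partly in view in the last side picture and looked unmoved.

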